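# Pack the files away under the tote

## Robot

A 6-joint arm with a two-finger parallel gripper is mounted at the origin on the work surface. World frame = base frame: x ahead of the robot, y to its left, z up, the work surface at z = 0. Lengths are in m, angles in rad, forces in N, time in s.
With the tool pointing down it reaches from about 0.425 to 0.95 m from the base axis. Payload 3.5 kg.
Tool frame: the origin (TCP) lies midway between the tips of the shut fingers; the grasp point (between the pads) lies behind it (manip.grip_depth is the z of the grasp point in the tool frame, in m); z points along the fingers, y is the line along which they close (so a half turn about z gives the same grasp; the last joint's range is limited). The gripper opens to 85 mm and grips with 20 to 120 N. Pads are 22 mm wide; open, the fingers measure 114 mm over their backs; the gripper's body (76 mm by 85 mm) begins 54 mm behind the grasp point. The pads swing forward as they close: fully open they stand 13 mm farther back than shut.
Start: joints at [-1.303, 0.286, 1.577, -0, 1.279, -0.15], TCP at [0.274, -0.617, 0.231] pointing down, gripper open.
Joint ranges: [-2.77, 2.77], [-0.9, 2.22], [0.21, 2.48], [-1.53, 4.67], [0.24, 2.81], [-2.84, 2.84]. Speed limits (rad/s): [2.79, 2.79, 3.14, 3.14, 3.14, 3.14].

## Interface

Orientations are given as a unit quaternion [w, x, y, z].
In Python, from bench import manip gives the robot as it stands.
- The arm moves only by the tool arm_command, never from a script. Its argument "rows" is a list of rows, each an object of numbers: "dx", "dy", "dz": the shift along the tool's x, y, z in units of 1000 mm (1.0 is 1000 mm); "turn": the turn about the tool's z in units of pi/4 rad (1.0 is pi/4 rad). A call has 1 to 12 rows; each row shifts and turns the commanded pose from where the row before left it, along the tool's axes as they then stand; what a row does not reach is not made up. A row lasts 1/10 s, in which the tool goes at most 50 mm and 8.59 degrees, less where a joint would pass 70% of its speed; a pose out of reach is approached as far as the arm can. A call with a number of a shift or a turn outside -1 to 1 is refused whole. A call with a gripper value outside its range is refused whole. "hand" is the closure, from 0 (fully open) to 1 (shut), set as the call begins (left out, the last holds). The fingers move at their own pace and stop on an object; "force" is the grip in N (left out, the last holds). Time passes only in rows, so rows that do not move let the fingers close. It gives the time, the measured TCP pose, the force, the opening and the grip force at its end, in the units of the state.
- manip.state(): the state, without advancing time (a new reading comes with each control period).
- manip.grab_frame(name): name is "scene" or "top"; returns the picture (400x640x3 uint8, red, green, blue); there is no depth.
- manip.camera_model(name): a dict with "vfov" (degrees; the focal length in pixels is half the picture's height over the tangent of half this angle, whatever the lens; pixels are square), "cx", "cy" (the principal point, pixels), "pose" (4x4, takes a point from camera to world coordinates). Camera axes: x right, y up, looking along -z (the intrinsics and any distortion apply to the point x, -y, -z); pixel columns grow to the right and rows downward; lengths in m; the calibration is good to about 2 mm. A picture is of the moment at which its call begins. camera_model takes no time and is no camera call.
- manip.sign_off(): hands the job in; it is judged then, once.
The state is a dict: "time_s": time; "joints": joint angles; "qd": joint speeds; "joint_torque": joint torques, N m; "ee_pos": TCP position; "eef_rot": TCP orientation; "contact_force": force on the tool from outside, world axes, zero at the start; "wrist_torque": the same for the moment, N m; "finger_gap": finger opening in m; "gripper_force": force on a finger pad.
Only numpy, scipy, OpenCV 4.12 (cv2) and the standard library are available. Lean on these libraries where they do the work, as an engineer would, in place of code of your own. Each camera call takes 0.05 s, during which the arm holds its last target. There are 200 camera calls.

## Task

Clear the file rack at the end of class: lift the retaining bar out of its two brackets and take the carry tote off the lower tray, laying both aside on the bench; put every file from the rack flat on the floor of the lower tray, then stack the tote on the tray again so that it sits down flat between the four corner angles. Finally lay the bar back in both brackets of the empty rack, and leave the other tools on the bench where they are.

Things in the scene. Friction and masses are not known exactly. Their poses are not given: they have to be found in the camera images.
- rack: Plywood file rack fixed to the bench, board 190 (x) x 320 (y) mm; origin: centre of its underside. Up to four files lie along its x (blade to +x) at y = -96, -32, 32, 96 mm on two 18 mm rails: handle rail at x = -65, top z = 35 mm; blade rail at x = 60, top z = 45.5 mm. Dividers 11 mm higher between files leave about 3 mm of play each side. Between the rails all is open down to 12 mm.
- bracket0 (a point): Floor centre of the rack's right-hand (y = -145 mm, x = 0, z = 63 in the rack's frame) dark steel bracket, open on top: slot 27 mm wide in x, 16 mm thick in y; prongs straight to 20 mm above this point, then flared outwards to 30 mm above. The bar's end rests on this floor.
- bracket1 (a point): The same point of the like bracket at the rack's y = +145 mm.
- bar_grip (a point): Loose wooden bar, 20 (x) x 330 (y) x 18 mm high, 0.14 kg, with a grip block 16 (x) x 60 (y) x 34 mm high on the middle of its top. The point is the block's centre, 35 mm above the bar's underside, 17 below the block's top; y along the bar, z up. Seated, it is at (0, 0, 98) mm in the rack's frame, parallel to its y (either way round), the bar 2 mm above the file handles.
- tray_mid (a point): Loose plywood lower tray, open on top, 0.9 kg, outside 250 (x) x 226 (y) x 55 mm high, walls and floor 10 mm; the point is its centre, 27.5 mm above its underside and below its rim. At each corner a steel angle hugs the outer faces (5 mm plate, legs 40 to 45 mm), straight to 13 mm above the rim, then flared outwards to 24 mm above it: the tote drops between these four.
- tote_grip (a point): Loose plywood carry tote, 0.6 kg, outside 243 (x) x 219 (y), walls 50 mm high, gable ends to 117 mm, and between them along x a handle rail 219 mm long, 20 x 20 mm, open beneath. The point is the rail's middle, 103 mm above the underside. At the start and when stacked home it sits flat on the tray's rim (3.5 mm of play each side, x along x, either way round), 130.5 mm above tray_mid.
- file0_mid (a point): Loose hand file, 170 mm long, 0.09 kg, absent in some runs: wooden handle 95 mm long, 20 mm wide (y), 26 mm high (z), then a steel blade 75 x 16 x 5 mm at half the handle's height. The point lies on its centre line near its balance, in the handle, 70 mm from the butt and 25 mm from the blade, 13 mm above the handle's underside; x points to the blade tip, z up as it lies in the rack.
- file1_mid (a point): Loose hand file, 170 mm long, 0.09 kg, absent in some runs: wooden handle 95 mm long, 20 mm wide (y), 26 mm high (z), then a steel blade 75 x 16 x 5 mm at half the handle's height. The point lies on its centre line near its balance, in the handle, 70 mm from the butt and 25 mm from the blade, 13 mm above the handle's underside; x points to the blade tip, z up as it lies in the rack.
- file2_mid (a point): Loose hand file, 170 mm long, 0.09 kg, absent in some runs: wooden handle 95 mm long, 20 mm wide (y), 26 mm high (z), then a steel blade 75 x 16 x 5 mm at half the handle's height. The point lies on its centre line near its balance, in the handle, 70 mm from the butt and 25 mm from the blade, 13 mm above the handle's underside; x points to the blade tip, z up as it lies in the rack.
- file3_mid (a point): Loose hand file, 170 mm long, 0.09 kg, absent in some runs: wooden handle 95 mm long, 20 mm wide (y), 26 mm high (z), then a steel blade 75 x 16 x 5 mm at half the handle's height. The point lies on its centre line near its balance, in the handle, 70 mm from the butt and 25 mm from the blade, 13 mm above the handle's underside; x points to the blade tip, z up as it lies in the rack.
- mallet: Bystander, not to be disturbed: big beech carpenter's mallet lying on the bench, 310 mm long, 140 mm wide head, 65 mm high; origin at its underside.
- square: Bystander, not to be disturbed: try square, dark stock with steel blade, about 190 mm long, 22 mm high; origin at its underside.
- gauge: Bystander, not to be disturbed: wooden marking gauge, 200 mm long, 66 mm high; origin at its underside.
- glue: Bystander, not to be disturbed: white glue bottle, 64 mm across, 170 mm high, standing; origin at its underside.
- offcut: Bystander, not to be disturbed: flat wood offcut, 130 x 60 x 22 mm; origin at its underside.
- block: Bystander, not to be disturbed: small wood block, 80 x 45 x 45 mm; origin at its underside.

How it is judged:
By the outcome, as a careful person would: the job done as asked, in the order asked, and still so for the second after the job is handed in, with the robot touching nothing.
Of file0, file1, file2, file3 only 2 to 4 are there at a start; the rules pass over those that are not, and their reading is None.
At some moment in a run one of tote, tray may be knocked a few centimetres aside while the robot is not near it.
Once in a run the grip may slacken for a moment while it holds something.
It also fails if it takes over 210 s, if anything falls off the work surface, if the arm or the gripper's body presses on something with over 40 N, if the wrist force passes 120 N, or if a joint passes its speed limit or range.

## Working session

There is one attempt and no reset: what is moved stays moved. The work goes in short steps, Python scripts to look and compute and a tool call to move; the robot and the scene stay as the last step left them, time stands still between calls to the robot, and variables do not carry over. Pictures are saved under pics/ and viewed, at most 14 in all, crops included, and the job is handed in when it is done.

Besides the shell and the picture viewer there is one more tool, called after "Emit:" as a command line: name --argument value ..., lists and objects as JSON in quotes. arm_command: Moves the arm, as the interface text tells. Shifts and turns lie within -1 to 1; 1 stands for 1000 mm of shift or pi/4 rad of turn. Its arguments: {"type":"object","properties":{"rows":{"type":"array"},"hand":{"type":"number"},"force":{"type":"number"}},"required":["rows"]}

```bash
ls; mkdir -p pics
python3 - <<'E'
from bench import manip
import cv2,numpy as np
for n in("scene","top"):
    im=manip.grab_frame(n); cv2.imwrite(f"pics/{n}0.png",cv2.cvtColor(im,cv2.COLOR_RGB2BGR))
    c=manip.camera_model(n); print(n,{k:v for k,v in c.items() if k!='pose'}); print(np.round(c['pose'],4))
print(manip.grip_depth); s=manip.state(); print(s)
E
```

```text
pics
scene {'vfov': 51.272777407156944, 'cx': 318.7519467019454, 'cy': 195.6608865342636}
[[ 0.1472 -0.8037  0.5765  1.2249]
 [ 0.989   0.1127 -0.0955  0.0368]
 [ 0.0117  0.5842  0.8115  1.0722]
 [ 0.      0.      0.      1.    ]]
top {'vfov': 48.70920148985331, 'cx': 319.34179429946226, 'cy': 199.1979557573243}
[[-0.0242  0.9949 -0.0982  0.3946]
 [-0.9997 -0.0249 -0.0059  0.1399]
 [-0.0083  0.098   0.9951  1.3948]
 [ 0.      0.      0.      1.    ]]
-0.0187
{'time_s': 0.1, 'joints': array([-1.30300430e+00,  2.87126018e-01,  1.57804572e+00, -6.81977089e-06,
        1.27861269e+00, -1.49989052e-01]), 'qd': array([-2.18656457e-04, -3.34175880e-04, -2.24669305e-03,  6.78910847e-05,
        1.87521661e-04,  1.58154657e-03]), 'joint_torque': array([ 8.69451433e-04, -4.07295477e+01, -2.93700153e+01, -1.47798628e-04,
        3.40003891e-03,  6.71796997e-06]), 'ee_pos': array([ 0.27374085, -0.61634141,  0.23004468]), 'eef_rot': array([-1.09379467e-03,  9.78260799e-01,  2.07375523e-01, -6.77706985e-05]), 'contact_force': array([ 0.06268289,  0.47777391, -0.53688299]), 'wrist_torque': array([-0.02610623, -0.00936051,  0.00850692]), 'gripper_force': 0.0, 'finger_gap': 0.08560896872692025}
```

View pics/top0.png

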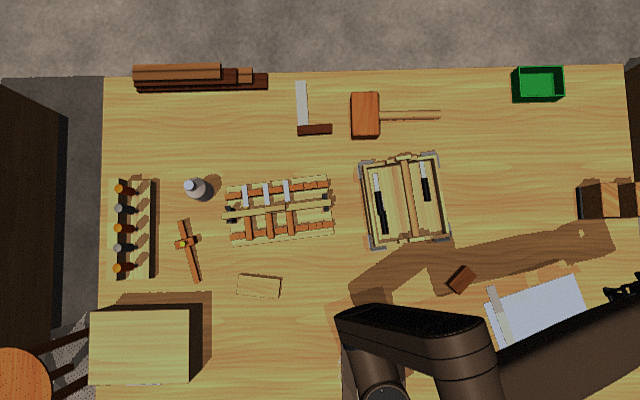

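View pics/scene0.png

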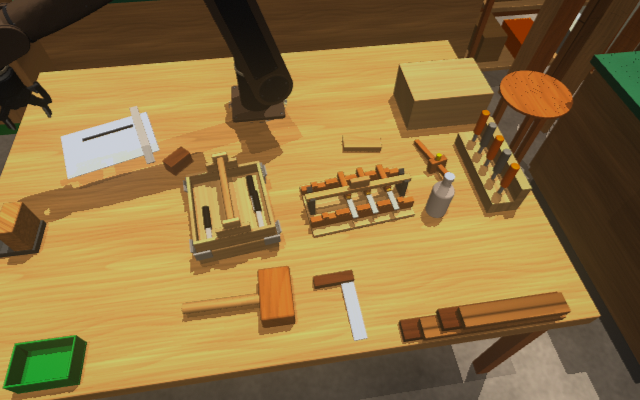

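```bash
cat > h.py <<'E'
from bench import manip
import cv2,numpy as np
def K(n):
    c=manip.camera_model(n); return 200/np.tan(np.radians(c['vfov']/2)),c['cx'],c['cy'],np.array(c['pose'])
def w(n,u,v,z):
    f,cx,cy,P=K(n); d=P[:3,:3]@[(u-cx)/f,-(v-cy)/f,-1]; return P[:3,3]+d*(z-P[2,3])/d[2]
def px(n,p):
    f,cx,cy,P=K(n); q=P[:3,:3].T@(np.array(p)-P[:3,3]); return cx+f*q[0]/-q[2],cy+f*q[1]/q[2]
def crop(n,box,k,name,marks=(),im=None):
    im=manip.grab_frame(n) if im is None else im
    x0,y0,x1,y1=box; c=cv2.resize(cv2.cvtColor(im,cv2.COLOR_RGB2BGR)[y0:y1,x0:x1],None,fx=k,fy=k,interpolation=cv2.INTER_CUBIC)
    for g in range(-(-x0//10)*10,x1,10): cv2.line(c,(int((g+.5-x0)*k),0),(int((g+.5-x0)*k),6 if g%50 else 14),(0,0,255),1)
    for g in range(-(-y0//10)*10,y1,10): cv2.line(c,(0,int((g+.5-y0)*k)),(6 if g%50 else 14,int((g+.5-y0)*k)),(0,0,255),1)
    for m in marks:
        u,v=px(n,m); cv2.circle(c,(int((u+.5-x0)*k),int((v+.5-y0)*k)),3,(255,0,255),1)
    cv2.imwrite(f"pics/{name}.png",c)
E
python3 - <<'E'
from h import *
a=cv2.cvtColor(cv2.imread('pics/top0.png'),cv2.COLOR_BGR2RGB)
crop('top',(215,150,345,250),6,'rack1',im=a)
crop('top',(350,145,460,255),5,'tote1',im=a)
E
```

```text
(no output)
```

View pics/rack1.png

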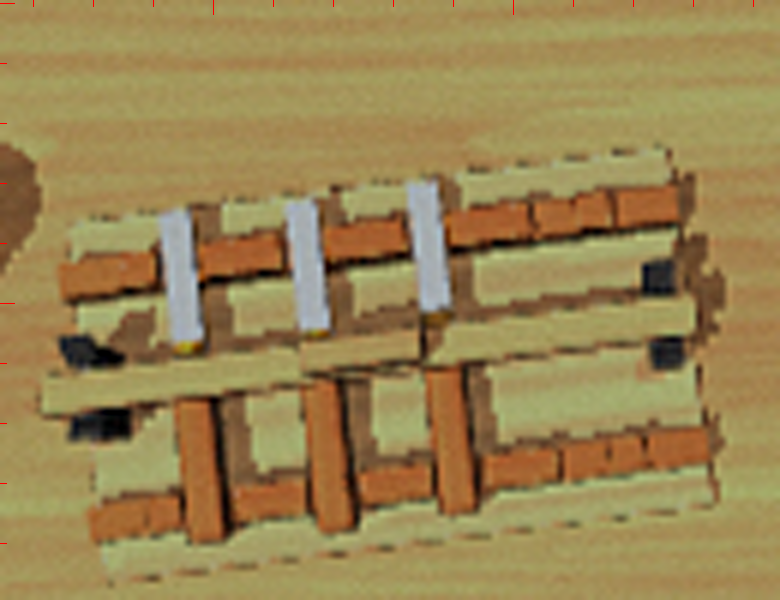

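View pics/tote1.png

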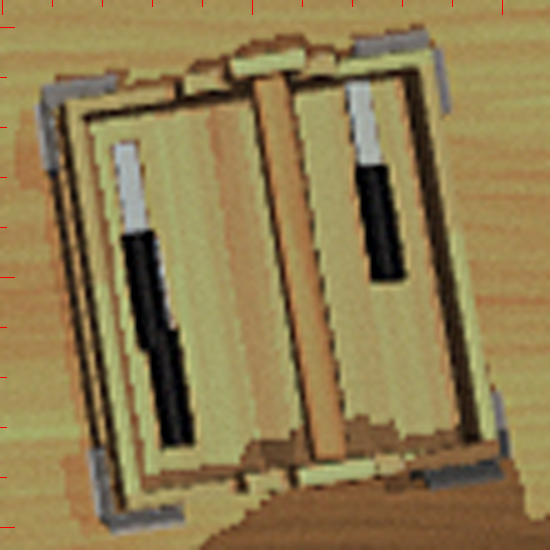

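Run:
```python
from h import *
R=lambda x,y,z:w('top',215+x/6-.5,150+y/6-.5,z)[:2]
T=lambda x,y,z:w('top',350+x/5-.5,145+y/5-.5,z)[:2]
g=R(360,354,.115); a=R(41,393,.081); b=R(695,317,.081)
print('grip',g,'bar mid',(a+b)/2,'len',np.linalg.norm(a-b),'yaw',np.degrees(np.arctan2(-(a-b)[0],(a-b)[1])))
c=[R(*p,.012) for p in((72,222),(665,150),(715,500),(110,580))]
print('board mid',sum(c)/4,[np.linalg.norm(c[i]-c[(i+1)%4]) for i in range(4)])
for i,(p,q) in enumerate((((176,212),(187,345)),((303,202),(316,330)),((424,184),(437,312)))):
  pass
for h in(((198,402),(207,540)),((324,383),(336,530)),((446,370),(458,512))): 
  p,q=R(*h[0],.061),R(*h[1],.061); print('handle',p,q,np.degrees(np.arctan2((p-q)[1],(p-q)[0])))
p,q=T(272,78,.168),T(329,460,.168); print('rail',p,q,(p+q)/2,np.linalg.norm(p-q),np.degrees(np.arctan2((p-q)[1],(p-q)[0])))
c=[T(*p,.079) for p in((42,88),(432,32),(508,458),(103,528))]
print('angle tops',sum(c)/4,[np.linalg.norm(c[i]-c[(i+1)%4]) for i in range(4)],np.degrees([np.arctan2((c[0]-c[3])[1],(c[0]-c[3])[0]),np.arctan2((c[1]-c[2])[1],(c[1]-c[2])[0])]))
# bystanders
for n,u,v,z in(('glue',197,188,.1),('gauge',189,250,.03),('offcut',259,285,.02),('block',461,279,.045),('malletHead',366,115,.06),('malletend',440,115,.03),('sq corner',315,130,.02),('sqtop',302,82,.01),('box',210,350,.1),('paper',535,310,0),('papertl',487,295,0),('green',538,85,.03),('holder',592,202,.05),('holderfile',118,230,.08)): print(n,w('top',u,v,z)[:2].round(3))
```

```text
grip [0.49696336 0.27846115] bar mid [0.49909148 0.27810724] len 0.32736237384648115 yaw 5.227834441540094
board mid [0.5007101  0.27370682] [np.float64(0.3145739852797172), np.float64(0.18576091567168257), np.float64(0.3171079165602171), np.float64(0.18894544828706655)]
handle [0.47903795 0.36640056] [0.40961164 0.36244815] 3.2583049557950035
handle [0.4870645  0.30268886] [0.41303931 0.29761459] 3.9213711599391563
handle [0.49211201 0.24100984] [0.42055285 0.23622717] 3.8236871897926803
rail [ 0.62007693 -0.09305298] [ 0.40552112 -0.11530855] [ 0.51279902 -0.10418077] 0.2157069859218188 5.922030485472429
angle tops [ 0.51760436 -0.10428134] [np.float64(0.23798657641267007), np.float64(0.2591510435248407), np.float64(0.24358041219116106), np.float64(0.2657879748337358)] [5.91896261 7.11326919]
glue [0.565 0.509]
gauge [0.382 0.553]
offcut [0.27 0.34]
block [ 0.276 -0.272]
malletHead [ 0.784 -0.003]
malletend [ 0.787 -0.239]
sq corner [0.751 0.156]
sqtop [0.914 0.195]
box [0.098 0.47 ]
paper [ 0.172 -0.508]
papertl [ 0.221 -0.364]
green [ 0.876 -0.554]
holder [ 0.498 -0.681]
holderfile [0.447 0.75 ]
```

```bash
cat >> h.py <<'E'
def cur():
    s=manip.state(); q=s['eef_rot']; return np.array(s['ee_pos']),np.degrees(2*np.arctan2(q[2],q[1])),s
def plan(*wps):
    """waypoints (x,y,z,yaw): tool-frame shift (mm) at current yaw, then turn in units"""
    p,yaw,s=cur(); yaw=(yaw+180)%360-180; print('t',round(s['time_s'],1),'at',p.round(4),'yaw',round(yaw,1),'gap',round(s['finger_gap'],4))
    for x,y,z,yw in wps:
        d=np.array([x,y,z])-p; a=np.radians(yaw); ca,sa=np.cos(a),np.sin(a)
        print('shift mm x %.1f y %.1f z %.1f'%(1e3*(d[0]*ca+d[1]*sa),1e3*(d[0]*sa-d[1]*ca),-1e3*d[2]),'| turn %.3f'%(-(yw-yaw)/45))
        p=np.array([x,y,z]);yaw=yw
E
python3 -c "
from h import *
plan((.55,-.1,.25,23.9),(.498,.278,.25,95))"
```

```text
t 0.1 at [ 0.2737 -0.6163  0.23  ] yaw 23.9 gap 0.0856
shift mm x 462.0 y -359.8 z -20.0 | turn 0.001
shift mm x 105.6 y -366.7 z -0.0 | turn -1.580
```

Emit:
arm_command --rows '[{"dx": 0.0385,"dy": -0.03,"dz": -0.0015},{"dx": 0.0385,"dy": -0.03,"dz": -0.0015},{"dx": 0.0385,"dy": -0.03,"dz": -0.0015},{"dx": 0.0385,"dy": -0.03,"dz": -0.0015},{"dx": 0.0385,"dy": -0.03,"dz": -0.0015},{"dx": 0.0385,"dy": -0.03,"dz": -0.0015},{"dx": 0.0385,"dy": -0.03,"dz": -0.0015},{"dx": 0.0385,"dy": -0.03,"dz": -0.0015},{"dx": 0.0385,"dy": -0.03,"dz": -0.0015},{"dx": 0.0385,"dy": -0.03,"dz": -0.0015},{"dx": 0.0385,"dy": -0.03,"dz": -0.0015},{"dx": 0.0385,"dy": -0.03,"dz": -0.0015}]' --hand 0.5 --force 60

```text
invalid input
```

Emit:
arm_command --rows '[{"dx": 0.0115,"dy": -0.0405},{"dx": 0.0115,"dy": -0.0405},{"dx": 0.0115,"dy": -0.0405},{"dx": 0.0115,"dy": -0.0405},{"dx": 0.0115,"dy": -0.0405},{"dx": 0.0115,"dy": -0.0405},{"dx": 0.0115,"dy": -0.0405},{"dx": 0.0115,"dy": -0.0405},{"dx": 0.0115,"dy": -0.0405}]'

```text
invalid input
```

Emit:
arm_command --rows '[{"turn": -0.175},{"turn": -0.175},{"turn": -0.175},{"turn": -0.175},{"turn": -0.175},{"turn": -0.175},{"turn": -0.175},{"turn": -0.175},{"turn": -0.175},{}]'

```text
invalid input
```

```bash
python3 -c "
from h import *
plan((.498,.278,.086,95.2))
crop('scene',(270,100,450,260),4.4,'s2',marks=[(.498,.278,.115),(.498,.278,.081)])
crop('top',(340,135,470,265),4.6,'t2')"
```

```text
t 0.1 at [ 0.2737 -0.6163  0.23  ] yaw 23.9 gap 0.0856
shift mm x 567.8 y -726.4 z 144.0 | turn -1.584
```

View pics/s2.png

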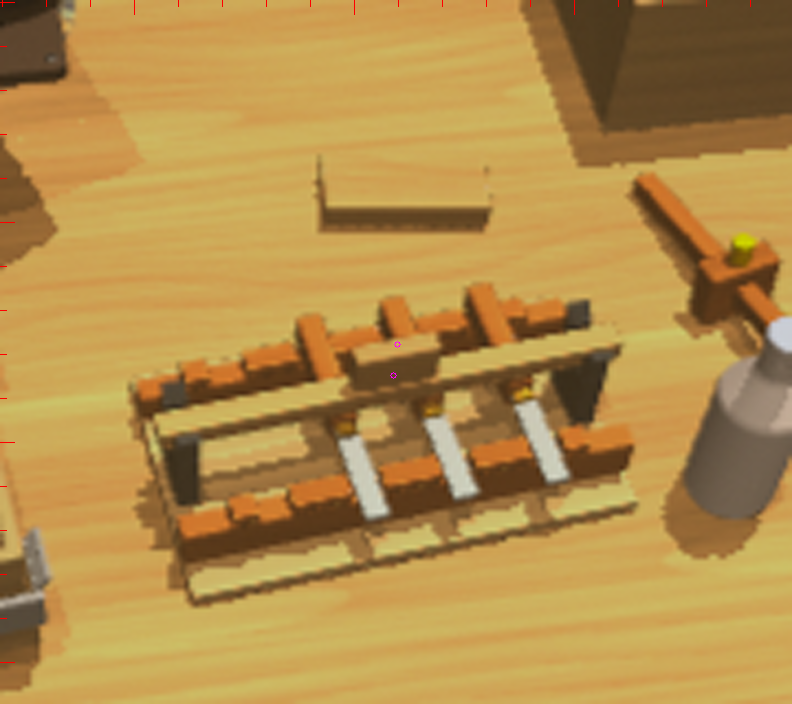

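The arm hasn't moved: the calls were refused as invalid. The picture has the projected grip point at crop (397,345), on the block's top, so that measurement holds. I'll try full rows.

Emit:
arm_command --rows '[{"dx": 0.0385,"dy": -0.03,"dz": -0.0015,"turn": 0},{"dx": 0.0385,"dy": -0.03,"dz": -0.0015,"turn": 0},{"dx": 0.0385,"dy": -0.03,"dz": -0.0015,"turn": 0},{"dx": 0.0385,"dy": -0.03,"dz": -0.0015,"turn": 0},{"dx": 0.0385,"dy": -0.03,"dz": -0.0015,"turn": 0},{"dx": 0.0385,"dy": -0.03,"dz": -0.0015,"turn": 0},{"dx": 0.0385,"dy": -0.03,"dz": -0.0015,"turn": 0},{"dx": 0.0385,"dy": -0.03,"dz": -0.0015,"turn": 0},{"dx": 0.0385,"dy": -0.03,"dz": -0.0015,"turn": 0},{"dx": 0.0385,"dy": -0.03,"dz": -0.0015,"turn": 0},{"dx": 0.0385,"dy": -0.03,"dz": -0.0015,"turn": 0},{"dx": 0.0385,"dy": -0.03,"dz": -0.0015,"turn": 0}]' --hand 0.5 --force 60

```text
time_s: 1.4
ee_pos: [0.5506, -0.0984, 0.2495]
eef_rot: [0.0, 0.978, 0.207, 0.0]
contact_force: [1.2, -0.6, -0.7]
finger_gap: 0.0429
gripper_force: 0.0
```

Emit:
arm_command --rows '[{"dx": 0.0117,"dy": -0.0407,"dz": 0,"turn": 0},{"dx": 0.0117,"dy": -0.0407,"dz": 0,"turn": 0},{"dx": 0.0117,"dy": -0.0407,"dz": 0,"turn": 0},{"dx": 0.0117,"dy": -0.0407,"dz": 0,"turn": 0},{"dx": 0.0117,"dy": -0.0407,"dz": 0,"turn": 0},{"dx": 0.0117,"dy": -0.0407,"dz": 0,"turn": 0},{"dx": 0.0117,"dy": -0.0407,"dz": 0,"turn": 0},{"dx": 0.0117,"dy": -0.0407,"dz": 0,"turn": 0},{"dx": 0.0117,"dy": -0.0407,"dz": 0,"turn": 0}]'

```text
time_s: 2.3
ee_pos: [0.4971, 0.2788, 0.2493]
eef_rot: [0.0, 0.978, 0.207, 0.0]
contact_force: [0.3, -0.0, -0.6]
finger_gap: 0.0428
gripper_force: 0.0
```

Emit:
arm_command --rows '[{"dx": 0,"dy": 0,"dz": 0,"turn": -0.176},{"dx": 0,"dy": 0,"dz": 0,"turn": -0.176},{"dx": 0,"dy": 0,"dz": 0,"turn": -0.176},{"dx": 0,"dy": 0,"dz": 0,"turn": -0.176},{"dx": 0,"dy": 0,"dz": 0,"turn": -0.176},{"dx": 0,"dy": 0,"dz": 0,"turn": -0.176},{"dx": 0,"dy": 0,"dz": 0,"turn": -0.176},{"dx": 0,"dy": 0,"dz": 0,"turn": -0.176},{"dx": 0,"dy": 0,"dz": 0,"turn": -0.176},{"dx": 0,"dy": 0,"dz": 0,"turn": 0}]'

```text
time_s: 3.3
ee_pos: [0.4975, 0.277, 0.2491]
eef_rot: [-0.0, 0.674, 0.739, -0.0]
contact_force: [0.5, 0.2, -0.4]
finger_gap: 0.0432
gripper_force: 0.0
```

```bash
python3 -c "
from h import *
plan((.498,.278,.086,95.2))"
```

```text
t 3.3 at [0.4975 0.277  0.2491] yaw 95.2 gap 0.0432
shift mm x 0.9 y 0.5 z 163.1 | turn 0.000
```

Down over the block, close, lift.

Emit:
arm_command --rows '[{"dx": 0.001,"dy": 0.0005,"dz": 0.03,"turn": 0},{"dx": 0,"dy": 0,"dz": 0.03,"turn": 0},{"dx": 0,"dy": 0,"dz": 0.03,"turn": 0},{"dx": 0,"dy": 0,"dz": 0.03,"turn": 0},{"dx": 0,"dy": 0,"dz": 0.025,"turn": 0},{"dx": 0,"dy": 0,"dz": 0.018,"turn": 0},{"dx": 0,"dy": 0,"dz": 0,"turn": 0}]'

```text
time_s: 4.0
ee_pos: [0.4957, 0.2773, 0.0829]
eef_rot: [-0.002, 0.675, 0.738, -0.003]
contact_force: [-0.0, 0.1, -0.6]
finger_gap: 0.0426
gripper_force: 0.0
```

Emit:
arm_command --rows '[{"dx": 0,"dy": 0,"dz": 0,"turn": 0},{"dx": 0,"dy": 0,"dz": 0,"turn": 0},{"dx": 0,"dy": 0,"dz": 0,"turn": 0},{"dx": 0,"dy": 0,"dz": 0,"turn": 0},{"dx": 0,"dy": 0,"dz": 0,"turn": 0},{"dx": 0,"dy": 0,"dz": 0,"turn": 0}]' --hand 1 --force 60

```text
time_s: 4.6
ee_pos: [0.4992, 0.2785, 0.088]
eef_rot: [0.001, 0.674, 0.738, 0.001]
contact_force: [-0.6, 0.7, 6.4]
finger_gap: 0.0149
gripper_force: 60.1
```

Emit:
arm_command --rows '[{"dx": 0,"dy": 0,"dz": -0.01,"turn": 0},{"dx": 0,"dy": 0,"dz": -0.015,"turn": 0},{"dx": 0,"dy": 0,"dz": -0.02,"turn": 0},{"dx": 0,"dy": 0,"dz": -0.02,"turn": 0},{"dx": 0,"dy": 0,"dz": -0.02,"turn": 0},{"dx": 0,"dy": 0,"dz": 0,"turn": 0}]'

```text
time_s: 5.2
ee_pos: [0.4997, 0.2788, 0.1753]
eef_rot: [0.001, 0.674, 0.738, 0.003]
contact_force: [-0.5, -0.0, -1.5]
finger_gap: 0.0154
gripper_force: 59.2
```

```bash
python3 -c "
from h import *
plan((.672,.29,.171,95.2),(.672,.29,.025,95.2))"
```

```text
t 5.2 at [0.4997 0.2788 0.1753] yaw 95.2 gap 0.0154
shift mm x -4.5 y 172.6 z 4.3 | turn 0.000
shift mm x 0.0 y 0.0 z 146.0 | turn -0.000
```

Emit:
arm_command --rows '[{"dx": -0.001,"dy": 0.029,"dz": 0,"turn": 0},{"dx": -0.001,"dy": 0.029,"dz": 0,"turn": 0},{"dx": -0.001,"dy": 0.029,"dz": 0,"turn": 0},{"dx": -0.001,"dy": 0.029,"dz": 0,"turn": 0},{"dx": 0,"dy": 0.029,"dz": 0,"turn": 0},{"dx": 0,"dy": 0.028,"dz": 0,"turn": 0},{"dx": 0,"dy": 0,"dz": 0.02,"turn": 0},{"dx": 0,"dy": 0,"dz": 0.03,"turn": 0},{"dx": 0,"dy": 0,"dz": 0.03,"turn": 0},{"dx": 0,"dy": 0,"dz": 0.03,"turn": 0},{"dx": 0,"dy": 0,"dz": 0.02,"turn": 0},{"dx": 0,"dy": 0,"dz": 0.01,"turn": 0}]'

```text
time_s: 6.4
ee_pos: [0.6684, 0.2892, 0.0272]
eef_rot: [-0.002, 0.674, 0.738, -0.003]
contact_force: [-0.5, -0.4, -1.6]
finger_gap: 0.0154
gripper_force: 59.3
```

Emit:
arm_command --rows '[{"dx": 0,"dy": 0,"dz": 0,"turn": 0},{"dx": 0,"dy": 0,"dz": 0,"turn": 0}]'

```text
time_s: 6.6
ee_pos: [0.6717, 0.2902, 0.0326]
eef_rot: [0.001, 0.674, 0.739, 0.001]
contact_force: [0.3, -0.5, -1.1]
finger_gap: 0.0152
gripper_force: 59.3
```

Emit:
arm_command --rows '[{"dx": 0,"dy": 0,"dz": 0.004,"turn": 0},{"dx": 0,"dy": 0,"dz": 0.003,"turn": 0},{"dx": 0,"dy": 0,"dz": 0,"turn": 0},{"dx": 0,"dy": 0,"dz": 0,"turn": 0}]'

```text
time_s: 7.0
ee_pos: [0.6713, 0.29, 0.0251]
eef_rot: [0.0, 0.674, 0.739, 0.001]
contact_force: [0.3, -0.0, -0.4]
finger_gap: 0.0148
gripper_force: 59.5
```

Emit:
arm_command --rows '[{"dx": 0,"dy": 0,"dz": 0,"turn": 0},{"dx": 0,"dy": 0,"dz": 0,"turn": 0},{"dx": 0,"dy": 0,"dz": 0,"turn": 0},{"dx": 0,"dy": 0,"dz": -0.02,"turn": 0},{"dx": 0,"dy": 0,"dz": -0.04,"turn": 0},{"dx": 0,"dy": 0,"dz": -0.045,"turn": 0},{"dx": 0,"dy": 0,"dz": -0.045,"turn": 0},{"dx": 0,"dy": 0,"dz": -0.045,"turn": 0},{"dx": 0,"dy": 0,"dz": -0.03,"turn": 0},{"dx": 0,"dy": 0,"dz": 0,"turn": 0}]' --hand 0.5

```text
time_s: 8.0
ee_pos: [0.6736, 0.2908, 0.2599]
eef_rot: [0.004, 0.674, 0.739, 0.006]
contact_force: [0.2, -0.5, 0.2]
finger_gap: 0.0429
gripper_force: 0.0
```

```bash
python3 -c "
from h import *
plan((.513,-.104,.25,6.2),(.513,-.104,.139,6.2))
crop('top',(215,80,460,255),3,'t3',marks=[(.6713,.29,.052),(.62,-.093,.168),(.4055,-.1153,.168)])"
```

```text
t 8.0 at [0.6736 0.2908 0.2599] yaw 95.2 gap 0.0429
shift mm x -378.5 y -195.9 z 9.9 | turn 1.978
shift mm x 0.0 y 0.0 z 111.0 | turn -0.000
```

View pics/t3.png

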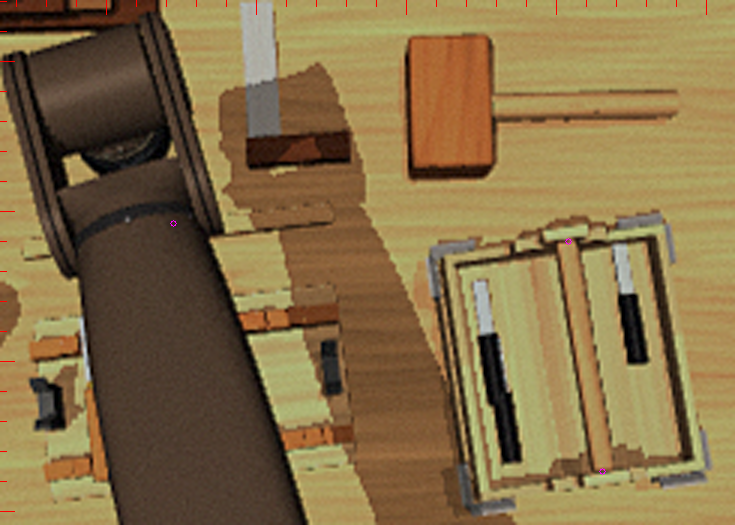

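The bar lies beyond the rack, from about crop (25,248) to (333,215). The tote hasn't moved, and its rail ends match the marks at (568,241) and (602,471).

Emit:
arm_command --rows '[{"dx": -0.038,"dy": -0.0196,"dz": 0,"turn": 0},{"dx": -0.038,"dy": -0.0196,"dz": 0,"turn": 0},{"dx": -0.038,"dy": -0.0196,"dz": 0,"turn": 0},{"dx": -0.038,"dy": -0.0196,"dz": 0,"turn": 0},{"dx": -0.038,"dy": -0.0196,"dz": 0,"turn": 0},{"dx": -0.038,"dy": -0.0196,"dz": 0,"turn": 0},{"dx": -0.038,"dy": -0.0196,"dz": 0,"turn": 0},{"dx": -0.038,"dy": -0.0196,"dz": 0,"turn": 0},{"dx": -0.038,"dy": -0.0196,"dz": 0,"turn": 0},{"dx": -0.038,"dy": -0.0196,"dz": 0,"turn": 0}]'

```text
time_s: 9.05
ee_pos: [0.5083, -0.1073, 0.2478]
eef_rot: [-0.001, 0.674, 0.739, -0.0]
contact_force: [0.3, 0.0, -0.1]
finger_gap: 0.0424
gripper_force: 0.0
```

Emit:
arm_command --rows '[{"dx": 0,"dy": 0,"dz": 0,"turn": 0.18},{"dx": 0,"dy": 0,"dz": 0,"turn": 0.18},{"dx": 0,"dy": 0,"dz": 0,"turn": 0.18},{"dx": 0,"dy": 0,"dz": 0,"turn": 0.18},{"dx": 0,"dy": 0,"dz": 0,"turn": 0.18},{"dx": 0,"dy": 0,"dz": 0,"turn": 0.18},{"dx": 0,"dy": 0,"dz": 0,"turn": 0.18},{"dx": 0,"dy": 0,"dz": 0,"turn": 0.18},{"dx": 0,"dy": 0,"dz": 0,"turn": 0.18},{"dx": 0,"dy": 0,"dz": 0,"turn": 0.18},{"dx": 0,"dy": 0,"dz": 0,"turn": 0.18},{"dx": 0,"dy": 0,"dz": 0,"turn": 0}]'

```text
time_s: 10.25
ee_pos: [0.5092, -0.106, 0.2478]
eef_rot: [-0.001, 0.999, 0.053, -0.001]
contact_force: [-0.0, -0.0, -0.6]
finger_gap: 0.0427
gripper_force: 0.0
```

```bash
python3 -c "
from h import *
plan((.513,-.104,.137,6.2))"
```

```text
t 10.2 at [ 0.5092 -0.106   0.2478] yaw 6.1 gap 0.0427
shift mm x 4.0 y -1.6 z 110.8 | turn -0.002
```

Emit:
arm_command --rows '[{"dx": 0.004,"dy": -0.0016,"dz": 0.02,"turn": 0},{"dx": 0,"dy": 0,"dz": 0.03,"turn": 0},{"dx": 0,"dy": 0,"dz": 0.03,"turn": 0},{"dx": 0,"dy": 0,"dz": 0.02,"turn": 0},{"dx": 0,"dy": 0,"dz": 0.011,"turn": 0},{"dx": 0,"dy": 0,"dz": 0,"turn": 0},{"dx": 0,"dy": 0,"dz": 0,"turn": 0}]'

```text
time_s: 10.95
ee_pos: [0.5143, -0.1045, 0.139]
eef_rot: [0.0, 0.999, 0.054, 0.0]
contact_force: [-0.3, -0.5, 0.9]
finger_gap: 0.0428
gripper_force: 0.0
```

Emit:
arm_command --rows '[{"dx": 0,"dy": 0,"dz": 0,"turn": 0},{"dx": 0,"dy": 0,"dz": 0,"turn": 0},{"dx": 0,"dy": 0,"dz": 0,"turn": 0},{"dx": 0,"dy": 0,"dz": 0,"turn": 0},{"dx": 0,"dy": 0,"dz": 0,"turn": 0}]' --hand 1 --force 110

```text
time_s: 11.45
ee_pos: [0.5149, -0.1056, 0.1405]
eef_rot: [0.002, 0.999, 0.054, 0.001]
contact_force: [-3.2, -3.1, 6.4]
finger_gap: 0.0183
gripper_force: 108.2
```

Emit:
arm_command --rows '[{"dx": 0,"dy": 0,"dz": -0.005,"turn": 0},{"dx": 0,"dy": 0,"dz": -0.01,"turn": 0},{"dx": 0,"dy": 0,"dz": -0.015,"turn": 0},{"dx": 0,"dy": 0,"dz": -0.02,"turn": 0},{"dx": 0,"dy": 0,"dz": -0.02,"turn": 0},{"dx": 0,"dy": 0,"dz": -0.01,"turn": 0},{"dx": 0,"dy": 0,"dz": 0,"turn": 0}]'

```text
time_s: 12.15
ee_pos: [0.5151, -0.1046, 0.2207]
eef_rot: [0.001, 0.999, 0.053, 0.002]
contact_force: [1.3, -0.2, -5.8]
finger_gap: 0.0181
gripper_force: 111.0
```

```bash
python3 -c "
from h import *
plan((.53,-.42,.217,6.2),(.53,-.42,.084,6.2));s=manip.state();print(s['wrist_torque'],s['contact_force'])"
```

```text
t 12.2 at [ 0.5151 -0.1046  0.2207] yaw 6.1 gap 0.0181
shift mm x -18.8 y 315.2 z 3.7 | turn -0.002
shift mm x 0.0 y 0.0 z 133.0 | turn -0.000
[-0.03622212 -0.00409205 -0.04058878] [ 1.33449694 -0.18647078 -5.76536749]
```

Emit:
arm_command --rows '[{"dx": -0.002,"dy": 0.025,"dz": 0,"turn": 0},{"dx": -0.002,"dy": 0.035,"dz": 0,"turn": 0},{"dx": -0.002,"dy": 0.035,"dz": 0,"turn": 0},{"dx": -0.002,"dy": 0.035,"dz": 0,"turn": 0},{"dx": -0.002,"dy": 0.035,"dz": 0,"turn": 0},{"dx": -0.002,"dy": 0.035,"dz": 0,"turn": 0},{"dx": -0.002,"dy": 0.035,"dz": 0,"turn": 0},{"dx": -0.002,"dy": 0.035,"dz": 0,"turn": 0},{"dx": -0.002,"dy": 0.03,"dz": 0,"turn": 0},{"dx": 0,"dy": 0.015,"dz": 0,"turn": 0},{"dx": 0,"dy": 0,"dz": 0,"turn": 0}]'

```text
time_s: 13.25
ee_pos: [0.529, -0.4208, 0.2165]
eef_rot: [-0.001, 0.999, 0.052, -0.001]
contact_force: [0.7, 0.2, -5.2]
finger_gap: 0.0182
gripper_force: 110.9
```

Emit:
arm_command --rows '[{"dx": 0,"dy": 0,"dz": 0.02,"turn": 0},{"dx": 0,"dy": 0,"dz": 0.03,"turn": 0},{"dx": 0,"dy": 0,"dz": 0.03,"turn": 0},{"dx": 0,"dy": 0,"dz": 0.03,"turn": 0},{"dx": 0,"dy": 0,"dz": 0.014,"turn": 0},{"dx": 0,"dy": 0,"dz": 0,"turn": 0},{"dx": 0,"dy": 0,"dz": 0,"turn": 0}]'

```text
time_s: 13.95
ee_pos: [0.5303, -0.4193, 0.0953]
eef_rot: [0.0, 0.999, 0.054, 0.0]
contact_force: [-0.6, -0.8, -4.7]
finger_gap: 0.0186
gripper_force: 110.8
```

Emit:
arm_command --rows '[{"dx": 0,"dy": 0,"dz": 0.005,"turn": 0},{"dx": 0,"dy": 0,"dz": 0.004,"turn": 0},{"dx": 0,"dy": 0,"dz": 0.001,"turn": 0},{"dx": 0,"dy": 0,"dz": 0,"turn": 0},{"dx": 0,"dy": 0,"dz": 0,"turn": 0}]'

```text
time_s: 14.45
ee_pos: [0.5301, -0.42, 0.0856]
eef_rot: [0.001, 0.999, 0.053, 0.001]
contact_force: [-1.3, 0.4, -0.4]
finger_gap: 0.0181
gripper_force: 111.6
```

Emit:
arm_command --rows '[{"dx": 0,"dy": 0,"dz": 0,"turn": 0},{"dx": 0,"dy": 0,"dz": 0,"turn": 0},{"dx": 0,"dy": 0,"dz": 0,"turn": 0},{"dx": 0,"dy": 0,"dz": -0.02,"turn": 0},{"dx": 0,"dy": 0,"dz": -0.04,"turn": 0},{"dx": 0,"dy": 0,"dz": -0.045,"turn": 0},{"dx": 0,"dy": 0,"dz": -0.04,"turn": 0},{"dx": 0,"dy": 0,"dz": -0.02,"turn": 0},{"dx": 0,"dy": 0,"dz": 0,"turn": 0}]' --hand 0.5

```text
time_s: 15.35
ee_pos: [0.5312, -0.4212, 0.2554]
eef_rot: [0.004, 0.999, 0.053, 0.003]
contact_force: [0.8, -0.5, 0.4]
finger_gap: 0.0429
gripper_force: 0.0
```

```bash
python3 -c "
from h import *
plan((.53,-.1,.22,4.8),(.491,.241,.22,4.8),(.491,.241,.039,4.8))
crop('top',(215,130,555,270),2.3,'t4')"
```

```text
t 15.3 at [ 0.5312 -0.4212  0.2554] yaw 6.1 gap 0.0429
shift mm x 33.0 y -319.5 z 35.4 | turn 0.029
shift mm x -10.3 y -343.1 z -0.0 | turn -0.000
shift mm x 0.0 y 0.0 z 181.0 | turn -0.000
```

View pics/t4.png

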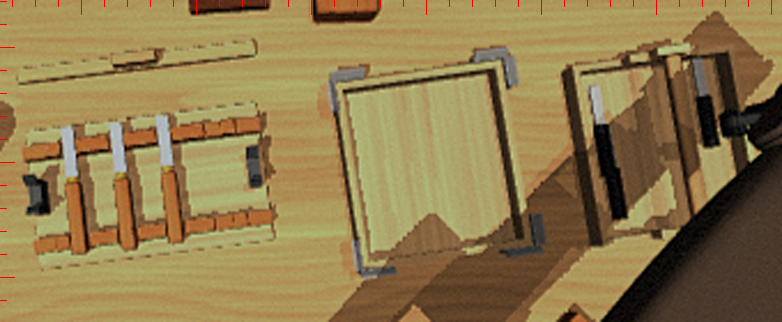

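The bar is laid aside around crop (137,60) and the tote around (655,150). The tray is empty, and three files sit in the rack with their handles at (77,215), (125,212) and (173,206). I'll take one closer crop to locate the rack and tray.

```bash
python3 -c "
from h import *
im=manip.grab_frame('top'); cv2.imwrite('pics/full4.png',im[...,::-1])
a=cv2.resize(im[160:250,215:345,::-1],None,fx=6,fy=6,interpolation=cv2.INTER_CUBIC)
cv2.imwrite('pics/r5.png',a)
a=cv2.resize(im[145:255,350:460,::-1],None,fx=5,fy=5,interpolation=cv2.INTER_CUBIC)
cv2.imwrite('pics/y5.png',a)"
```

```text
(no output)
```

View pics/r5.png

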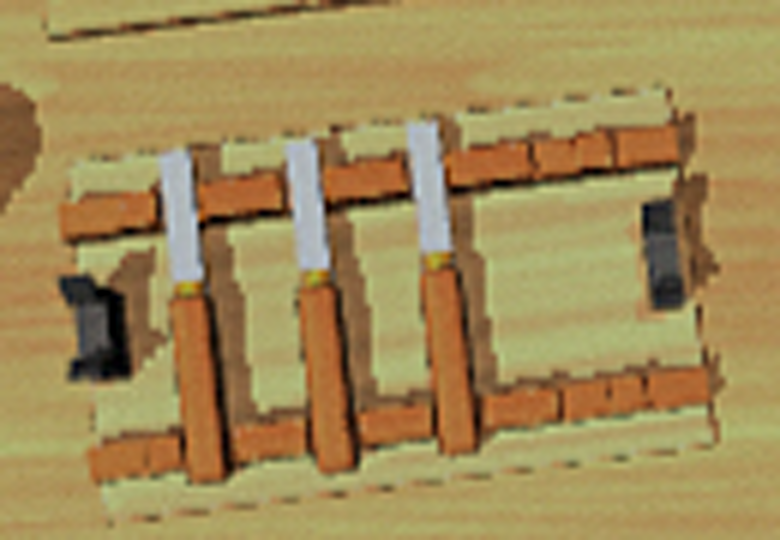

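View pics/y5.png

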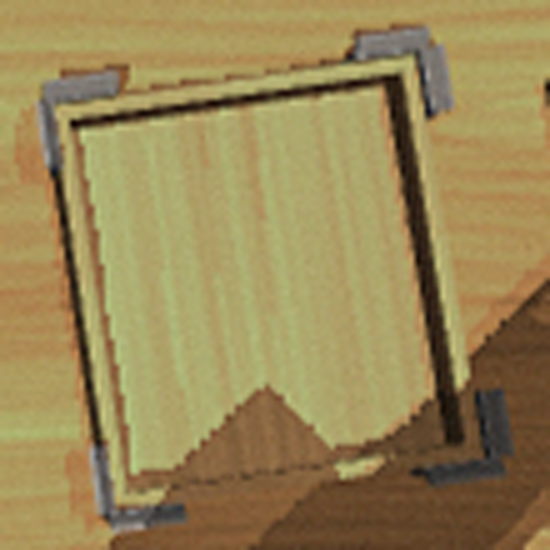

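Run:
```python
from h import *
R=lambda x,y,z:w('top',215+x/6-.5,160+y/6-.5,z)[:2]
T=lambda x,y,z:w('top',350+x/5-.5,145+y/5-.5,z)[:2]
for a,b in(((190,297),(208,478)),((320,287),(337,468)),((441,268),(460,450))):
    p,q=R(*a,.061),R(*b,.061);d=(p-q)/np.linalg.norm(p-q); print('file mid',q+.07*d,'len',np.linalg.norm(p-q),'yaw',np.degrees(np.arctan2(d[1],d[0])))
l,r=R(81,328,.093),R(663,255,.093); d=l-r
print('brackets',l,r,(l+r)/2,np.linalg.norm(d),np.degrees(np.arctan2(-d[0],d[1])))
c=[R(*p,.012) for p in((72,162),(667,90),(716,443),(112,521))]
print('board',sum(c)/4,[np.linalg.norm(c[i]-c[(i+1)%4]).round(3) for i in range(4)],[np.degrees(np.arctan2(-(c[i]-c[j])[0],(c[i]-c[j])[1])) for i,j in((0,1),(3,2))])
for n,z,P in(('angles',.079,((42,82),(438,28),(510,470),(103,527))),('inner',.055,((72,122),(388,76),(452,442),(128,486)))):
    c=[T(*p,z) for p in P]
    print(n,sum(c)/4,[np.linalg.norm(c[i]-c[(i+1)%4]).round(3) for i in range(4)],[np.degrees(np.arctan2((c[i]-c[j])[1],(c[i]-c[j])[0])).round(1) for i,j in((0,3),(1,2))],[np.degrees(np.arctan2(-(c[i]-c[j])[0],(c[i]-c[j])[1])).round(1) for i,j in((0,1),(3,2))])
```

```text
file mid [0.48030994 0.36829212] len 0.09167472580043658 yaw 5.208653171342055
file mid [0.48379947 0.3027368 ] len 0.09160115520481674 yaw 4.61944756277791
file mid [0.49126782 0.24124662] len 0.09225654028400274 yaw 4.9510758036082505
brackets [0.48533905 0.41861269] [0.51429769 0.13107799] [0.49981837 0.27484534] 0.2889892900004109 5.751070392540804
board [0.50017591 0.27306463] [np.float64(0.316), np.float64(0.187), np.float64(0.316), np.float64(0.19)] [np.float64(5.513099650702122), np.float64(5.94310800894274)]
angles [ 0.5174818 -0.1054513] [np.float64(0.241), np.float64(0.268), np.float64(0.243), np.float64(0.269)] [np.float64(5.8), np.float64(6.2)] [np.float64(6.4), np.float64(6.5)]
inner [ 0.51658408 -0.10177003] [np.float64(0.196), np.float64(0.226), np.float64(0.197), np.float64(0.224)] [np.float64(6.7), np.float64(7.0)] [np.float64(6.9), np.float64(6.3)]
```

Emit:
arm_command --rows '[{"dx": 0.003,"dy": -0.04,"dz": 0.003,"turn": 0},{"dx": 0.003,"dy": -0.04,"dz": 0.003,"turn": 0},{"dx": 0.003,"dy": -0.04,"dz": 0.003,"turn": 0},{"dx": 0.003,"dy": -0.04,"dz": 0.003,"turn": 0},{"dx": 0.003,"dy": -0.04,"dz": 0.003,"turn": 0},{"dx": 0.003,"dy": -0.04,"dz": 0.003,"turn": 0},{"dx": 0.003,"dy": -0.04,"dz": 0.003,"turn": 0},{"dx": 0.003,"dy": -0.04,"dz": 0.003,"turn": 0},{"dx": 0,"dy": 0,"dz": 0,"turn": 0.03}]'

```text
time_s: 16.35
ee_pos: [0.5172, -0.0942, 0.2216]
eef_rot: [-0.002, 0.999, 0.044, -0.003]
contact_force: [-0.1, -0.5, 0.5]
finger_gap: 0.0428
gripper_force: 0.0
```

Emit:
arm_command --rows '[{"dx": -0.001,"dy": -0.043,"dz": 0,"turn": 0},{"dx": -0.001,"dy": -0.043,"dz": 0,"turn": 0},{"dx": -0.001,"dy": -0.043,"dz": 0,"turn": 0},{"dx": -0.001,"dy": -0.043,"dz": 0,"turn": 0},{"dx": -0.001,"dy": -0.043,"dz": 0,"turn": 0},{"dx": -0.001,"dy": -0.043,"dz": 0,"turn": 0},{"dx": -0.001,"dy": -0.043,"dz": 0,"turn": 0},{"dx": -0.001,"dy": -0.043,"dz": 0,"turn": 0},{"dx": 0,"dy": 0,"dz": 0,"turn": 0},{"dx": 0,"dy": 0,"dz": 0,"turn": 0}]'

```text
time_s: 17.35
ee_pos: [0.482, 0.2433, 0.2231]
eef_rot: [0.001, 0.999, 0.042, -0.002]
contact_force: [0.2, -0.6, 0.1]
finger_gap: 0.0427
gripper_force: 0.0
```

```bash
python3 -c "
from h import *
plan((.490,.2415,.038,5))"
```

```text
t 17.4 at [0.482  0.2433 0.2231] yaw 4.9 gap 0.0427
shift mm x 7.8 y 2.5 z 185.1 | turn -0.003
```

Emit:
arm_command --rows '[{"dx": 0.0078,"dy": 0.0025,"dz": 0.03,"turn": 0},{"dx": 0,"dy": 0,"dz": 0.03,"turn": 0},{"dx": 0,"dy": 0,"dz": 0.03,"turn": 0},{"dx": 0,"dy": 0,"dz": 0.03,"turn": 0},{"dx": 0,"dy": 0,"dz": 0.03,"turn": 0},{"dx": 0,"dy": 0,"dz": 0.02,"turn": 0},{"dx": 0,"dy": 0,"dz": 0.015,"turn": 0},{"dx": 0,"dy": 0,"dz": 0,"turn": 0},{"dx": 0,"dy": 0,"dz": 0,"turn": 0}]'

```text
time_s: 18.25
ee_pos: [0.4913, 0.2409, 0.0405]
eef_rot: [0.0, 0.999, 0.041, 0.0]
contact_force: [0.1, 0.5, -0.1]
finger_gap: 0.0426
gripper_force: 0.0
```

Emit:
arm_command --rows '[{"dx": 0,"dy": 0,"dz": 0,"turn": 0},{"dx": 0,"dy": 0,"dz": 0,"turn": 0},{"dx": 0,"dy": 0,"dz": 0,"turn": 0},{"dx": 0,"dy": 0,"dz": 0,"turn": 0},{"dx": 0,"dy": 0,"dz": 0,"turn": 0}]' --hand 1 --force 60

```text
time_s: 18.75
ee_pos: [0.4922, 0.2419, 0.0421]
eef_rot: [-0.0, 0.999, 0.042, 0.002]
contact_force: [-0.0, 0.1, 5.7]
finger_gap: 0.0186
gripper_force: 61.2
```

Emit:
arm_command --rows '[{"dx": 0,"dy": 0,"dz": -0.005,"turn": 0},{"dx": 0,"dy": 0,"dz": -0.015,"turn": 0},{"dx": 0,"dy": 0,"dz": -0.03,"turn": 0},{"dx": 0,"dy": 0,"dz": -0.035,"turn": 0},{"dx": 0,"dy": 0,"dz": -0.035,"turn": 0},{"dx": 0,"dy": 0,"dz": -0.02,"turn": 0},{"dx": 0,"dy": 0,"dz": 0,"turn": 0},{"dx": 0,"dy": 0,"dz": 0,"turn": 0}]'

```text
time_s: 19.55
ee_pos: [0.4904, 0.2415, 0.1802]
eef_rot: [0.0, 0.999, 0.042, -0.0]
contact_force: [-0.6, -0.0, -2.7]
finger_gap: 0.0189
gripper_force: 60.4
```

```bash
python3 -c "
from h import *
plan((.5065,-.1553,.18,6.2),(.5065,-.1553,.03,6.2))"
```

```text
t 19.6 at [0.4904 0.2415 0.1802] yaw 4.8 gap 0.0189
shift mm x -17.0 y 396.8 z 0.2 | turn -0.032
shift mm x 0.0 y 0.0 z 150.0 | turn -0.000
```

Emit:
arm_command --rows '[{"dx": -0.0017,"dy": 0.03,"dz": 0,"turn": 0},{"dx": -0.0017,"dy": 0.041,"dz": 0,"turn": 0},{"dx": -0.0017,"dy": 0.041,"dz": 0,"turn": 0},{"dx": -0.0017,"dy": 0.041,"dz": 0,"turn": 0},{"dx": -0.0017,"dy": 0.041,"dz": 0,"turn": 0},{"dx": -0.0017,"dy": 0.041,"dz": 0,"turn": 0},{"dx": -0.0017,"dy": 0.041,"dz": 0,"turn": 0},{"dx": -0.0017,"dy": 0.041,"dz": 0,"turn": 0},{"dx": -0.0017,"dy": 0.041,"dz": 0,"turn": 0},{"dx": -0.0017,"dy": 0.039,"dz": 0,"turn": 0},{"dx": 0,"dy": 0,"dz": 0,"turn": -0.032},{"dx": 0,"dy": 0,"dz": 0,"turn": 0}]'

```text
time_s: 20.75
ee_pos: [0.5055, -0.1554, 0.178]
eef_rot: [-0.001, 0.999, 0.053, -0.002]
contact_force: [-0.5, 0.5, -1.3]
finger_gap: 0.0186
gripper_force: 60.4
```

```bash
python3 -c "
from h import *
plan((.5065,-.1553,.025,6.2))
crop('top',(340,135,480,265),4.5,'t6')"
```

```text
t 20.8 at [ 0.5055 -0.1554  0.178 ] yaw 6.1 gap 0.0186
shift mm x 1.0 y -0.0 z 153.0 | turn -0.002
```

View pics/t6.png

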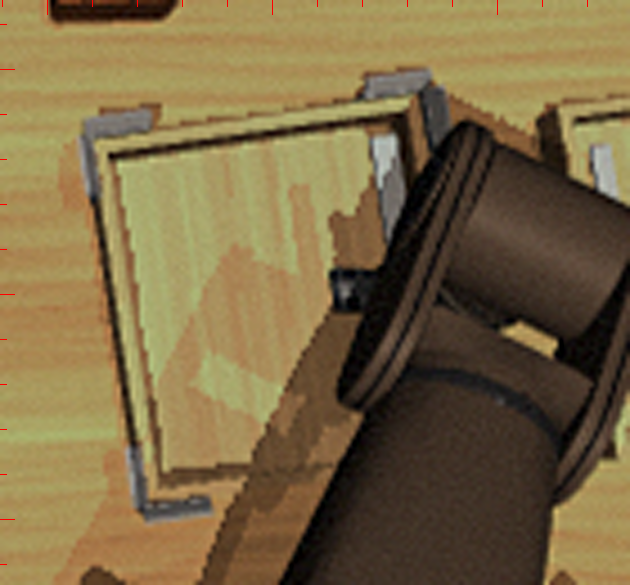

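The file is held, with its blade seen at crop (388,180). The tray hasn't moved: its corner angle is still at (85,125). Lowering the file.

Emit:
arm_command --rows '[{"dx": 0.001,"dy": 0,"dz": 0.03,"turn": 0},{"dx": 0,"dy": 0,"dz": 0.03,"turn": 0},{"dx": 0,"dy": 0,"dz": 0.03,"turn": 0},{"dx": 0,"dy": 0,"dz": 0.03,"turn": 0},{"dx": 0,"dy": 0,"dz": 0.02,"turn": 0},{"dx": 0,"dy": 0,"dz": 0.01,"turn": 0},{"dx": 0,"dy": 0,"dz": 0,"turn": 0},{"dx": 0,"dy": 0,"dz": 0,"turn": 0}]'

```text
time_s: 21.6
ee_pos: [0.5084, -0.1549, 0.031]
eef_rot: [0.0, 0.999, 0.055, 0.0]
contact_force: [-0.1, -0.3, -0.7]
finger_gap: 0.0189
gripper_force: 60.4
```

Emit:
arm_command --rows '[{"dx": 0,"dy": 0,"dz": 0.006,"turn": 0},{"dx": 0,"dy": 0,"dz": 0.004,"turn": 0},{"dx": 0,"dy": 0,"dz": 0.002,"turn": 0},{"dx": 0,"dy": 0,"dz": 0,"turn": 0},{"dx": 0,"dy": 0,"dz": 0,"turn": 0}]'

```text
time_s: 22.1
ee_pos: [0.5079, -0.1555, 0.0184]
eef_rot: [0.0, 0.999, 0.054, 0.0]
contact_force: [-0.2, -0.9, -1.0]
finger_gap: 0.0188
gripper_force: 60.4
```

Emit:
arm_command --rows '[{"dx": 0,"dy": 0,"dz": 0.0015,"turn": 0},{"dx": 0,"dy": 0,"dz": 0,"turn": 0},{"dx": 0,"dy": 0,"dz": 0,"turn": 0}]'

```text
time_s: 22.4
ee_pos: [0.5082, -0.1556, 0.0172]
eef_rot: [0.0, 0.999, 0.054, 0.0]
contact_force: [-0.4, -0.5, 1.9]
finger_gap: 0.0189
gripper_force: 60.6
```

Emit:
arm_command --rows '[{"dx": 0,"dy": 0,"dz": 0,"turn": 0},{"dx": 0,"dy": 0,"dz": 0,"turn": 0},{"dx": 0,"dy": 0,"dz": 0,"turn": 0},{"dx": 0,"dy": 0,"dz": -0.01,"turn": 0},{"dx": 0,"dy": 0,"dz": -0.03,"turn": 0},{"dx": 0,"dy": 0,"dz": -0.04,"turn": 0},{"dx": 0,"dy": 0,"dz": -0.04,"turn": 0},{"dx": 0,"dy": 0,"dz": -0.035,"turn": 0},{"dx": 0,"dy": 0,"dz": 0,"turn": 0}]' --hand 0.6

```text
time_s: 23.3
ee_pos: [0.5114, -0.1571, 0.1794]
eef_rot: [0.003, 0.999, 0.054, 0.006]
contact_force: [0.0, -1.0, 1.0]
finger_gap: 0.0341
gripper_force: 0.0
```

```bash
python3 -c "
from h import *
plan((.4838,.303,.17,5),(.4838,.303,.0375,5))"
```

```text
t 23.3 at [ 0.5114 -0.1571  0.1794] yaw 6.2 gap 0.0341
shift mm x 22.5 y -460.4 z 9.4 | turn 0.027
shift mm x 0.0 y 0.0 z 132.5 | turn 0.000
```

Touched down (force 1.9 N). Next, the second file.

Emit:
arm_command --rows '[{"dx": 0.002,"dy": -0.046,"dz": 0,"turn": 0},{"dx": 0.002,"dy": -0.046,"dz": 0,"turn": 0},{"dx": 0.002,"dy": -0.046,"dz": 0,"turn": 0},{"dx": 0.002,"dy": -0.046,"dz": 0,"turn": 0},{"dx": 0.002,"dy": -0.046,"dz": 0,"turn": 0},{"dx": 0.002,"dy": -0.046,"dz": 0,"turn": 0},{"dx": 0.002,"dy": -0.046,"dz": 0,"turn": 0},{"dx": 0.002,"dy": -0.046,"dz": 0,"turn": 0},{"dx": 0.002,"dy": -0.046,"dz": 0,"turn": 0},{"dx": 0.002,"dy": -0.046,"dz": 0,"turn": 0},{"dx": 0,"dy": 0,"dz": 0,"turn": 0.027},{"dx": 0,"dy": 0,"dz": 0,"turn": 0}]'

```text
time_s: 24.5
ee_pos: [0.4772, 0.3048, 0.1713]
eef_rot: [0.0, 0.999, 0.045, -0.0]
contact_force: [-0.7, 0.1, -0.3]
finger_gap: 0.0343
gripper_force: 0.0
```

```bash
python3 -c "
from h import *
plan((.4838,.303,.0375,5))"
```

```text
t 24.5 at [0.4772 0.3048 0.1713] yaw 5.1 gap 0.0343
shift mm x 6.4 y 2.3 z 133.8 | turn 0.003
```

Emit:
arm_command --rows '[{"dx": 0.0064,"dy": 0.0023,"dz": 0.03,"turn": 0},{"dx": 0,"dy": 0,"dz": 0.03,"turn": 0},{"dx": 0,"dy": 0,"dz": 0.03,"turn": 0},{"dx": 0,"dy": 0,"dz": 0.025,"turn": 0},{"dx": 0,"dy": 0,"dz": 0.019,"turn": 0},{"dx": 0,"dy": 0,"dz": 0,"turn": 0},{"dx": 0,"dy": 0,"dz": 0,"turn": 0}]'

```text
time_s: 25.2
ee_pos: [0.4848, 0.3012, 0.0379]
eef_rot: [0.0, 0.999, 0.043, -0.0]
contact_force: [0.7, -0.1, 0.3]
finger_gap: 0.0342
gripper_force: 0.0
```

Emit:
arm_command --rows '[{"dx": 0,"dy": 0,"dz": 0,"turn": 0},{"dx": 0,"dy": 0,"dz": 0,"turn": 0},{"dx": 0,"dy": 0,"dz": 0,"turn": 0},{"dx": 0,"dy": 0,"dz": 0,"turn": 0},{"dx": 0,"dy": 0,"dz": 0,"turn": 0}]' --hand 1

```text
time_s: 25.7
ee_pos: [0.4857, 0.3037, 0.0398]
eef_rot: [-0.001, 0.999, 0.044, 0.002]
contact_force: [-1.6, 5.7, 3.4]
finger_gap: 0.019
gripper_force: 60.3
```

Emit:
arm_command --rows '[{"dx": 0,"dy": 0,"dz": -0.005,"turn": 0},{"dx": 0,"dy": 0,"dz": -0.015,"turn": 0},{"dx": 0,"dy": 0,"dz": -0.03,"turn": 0},{"dx": 0,"dy": 0,"dz": -0.035,"turn": 0},{"dx": 0,"dy": 0,"dz": -0.035,"turn": 0},{"dx": 0,"dy": 0,"dz": -0.02,"turn": 0},{"dx": 0,"dy": 0,"dz": 0,"turn": 0},{"dx": 0,"dy": 0,"dz": 0,"turn": 0}]'

```text
time_s: 26.5
ee_pos: [0.4845, 0.3018, 0.1777]
eef_rot: [0.0, 0.999, 0.043, 0.0]
contact_force: [0.1, -0.1, -1.1]
finger_gap: 0.0188
gripper_force: 59.7
```

```bash
python3 -c "
from h import *
plan((.5011,-.1056,.178,6.2))
im=manip.grab_frame('top'); a=cv2.imread('pics/full4.png')[...,::-1]
cv2.imwrite('pics/full5.png',im[...,::-1])
d=np.abs(im.astype(int)-a).sum(2)>90
for n,b in(('tray',(345,140,465,260)),('tote',(460,140,545,240))): x0,y0,x1,y1=b; print(n,d[y0:y1,x0:x1].sum())"
```

```text
t 26.5 at [0.4845 0.3018 0.1777] yaw 5.0 gap 0.0188
shift mm x -18.7 y 407.3 z -0.3 | turn -0.027
tray 3506
tote 3565
```

```bash
cat >> h.py <<'E'
def moved(im,ref='pics/full4.png'):
    g=lambda a:cv2.cvtColor(np.ascontiguousarray(a),cv2.COLOR_RGB2GRAY)
    a,b=g(cv2.imread(ref)[...,::-1]),g(im)
    for n,(x0,y0,x1,y1) in dict(trayTL=(354,155,380,185),trayTR=(420,148,446,172),trayBL=(364,230,390,256),trayBR=(430,220,458,245),toteTL=(462,152,485,175),toteTop=(485,142,520,170)).items():
        m=16; r=cv2.matchTemplate(b[y0-m:y1+m,x0-m:x1+m],a[y0:y1,x0:x1],cv2.TM_CCOEFF_NORMED); _,v,_,l=cv2.minMaxLoc(r); print(n,l[0]-m,l[1]-m,round(v,2))
E
python3 -c "
from h import *
moved(cv2.imread('pics/full5.png')[...,::-1])"
```

```text
trayTL 0 0 0.99
trayTR 0 0 1.0
trayBL 0 0 0.59
trayBR 0 0 0.61
toteTL 0 0 1.0
toteTop 0 0 0.8
```

Emit:
arm_command --rows '[{"dx": -0.0019,"dy": 0.03,"dz": 0,"turn": 0},{"dx": -0.0019,"dy": 0.042,"dz": 0,"turn": 0},{"dx": -0.0019,"dy": 0.042,"dz": 0,"turn": 0},{"dx": -0.0019,"dy": 0.042,"dz": 0,"turn": 0},{"dx": -0.0019,"dy": 0.042,"dz": 0,"turn": 0},{"dx": -0.0019,"dy": 0.042,"dz": 0,"turn": 0},{"dx": -0.0019,"dy": 0.042,"dz": 0,"turn": 0},{"dx": -0.0019,"dy": 0.042,"dz": 0,"turn": 0},{"dx": -0.0019,"dy": 0.042,"dz": 0,"turn": 0},{"dx": -0.0019,"dy": 0.041,"dz": 0,"turn": 0},{"dx": 0,"dy": 0,"dz": 0,"turn": -0.027},{"dx": 0,"dy": 0,"dz": 0,"turn": 0}]'

```text
time_s: 27.75
ee_pos: [0.4998, -0.1051, 0.1757]
eef_rot: [-0.001, 0.999, 0.053, -0.002]
contact_force: [-0.6, 0.9, -1.0]
finger_gap: 0.019
gripper_force: 59.8
```

Emit:
arm_command --rows '[{"dx": 0,"dy": 0,"dz": 0.03,"turn": 0},{"dx": 0,"dy": 0,"dz": 0.03,"turn": 0},{"dx": 0,"dy": 0,"dz": 0.03,"turn": 0},{"dx": 0,"dy": 0,"dz": 0.03,"turn": 0},{"dx": 0,"dy": 0,"dz": 0.02,"turn": 0},{"dx": 0,"dy": 0,"dz": 0.01,"turn": 0},{"dx": 0,"dy": 0,"dz": 0.005,"turn": 0},{"dx": 0,"dy": 0,"dz": 0,"turn": 0},{"dx": 0,"dy": 0,"dz": 0,"turn": 0}]'

```text
time_s: 28.65
ee_pos: [0.5019, -0.1048, 0.0238]
eef_rot: [0.0, 0.999, 0.054, 0.001]
contact_force: [-0.4, 0.5, -1.0]
finger_gap: 0.0186
gripper_force: 59.8
```

Emit:
arm_command --rows '[{"dx": 0,"dy": 0,"dz": 0.005,"turn": 0},{"dx": 0,"dy": 0,"dz": 0.004,"turn": 0},{"dx": 0,"dy": 0,"dz": 0,"turn": 0},{"dx": 0,"dy": 0,"dz": 0,"turn": 0}]'

```text
time_s: 29.05
ee_pos: [0.5019, -0.1052, 0.0148]
eef_rot: [0.0, 0.999, 0.054, 0.001]
contact_force: [-0.5, 0.5, 4.5]
finger_gap: 0.019
gripper_force: 60.4
```

Emit:
arm_command --rows '[{"dx": 0,"dy": 0,"dz": 0,"turn": 0},{"dx": 0,"dy": 0,"dz": 0,"turn": 0},{"dx": 0,"dy": 0,"dz": 0,"turn": 0},{"dx": 0,"dy": 0,"dz": -0.01,"turn": 0},{"dx": 0,"dy": 0,"dz": -0.03,"turn": 0},{"dx": 0,"dy": 0,"dz": -0.04,"turn": 0},{"dx": 0,"dy": 0,"dz": -0.04,"turn": 0},{"dx": 0,"dy": 0,"dz": -0.035,"turn": 0},{"dx": 0,"dy": 0,"dz": 0,"turn": 0}]' --hand 0.6

```text
time_s: 29.95
ee_pos: [0.5046, -0.1061, 0.176]
eef_rot: [0.003, 0.999, 0.054, 0.006]
contact_force: [0.6, -0.6, 0.6]
finger_gap: 0.0341
gripper_force: 0.0
```

```bash
python3 -c "
from h import *
plan((.4803,.367,.175,5))"
```

```text
t 29.9 at [ 0.5046 -0.1061  0.176 ] yaw 6.2 gap 0.0341
shift mm x 27.1 y -473.0 z 1.0 | turn 0.027
```

Emit:
arm_command --rows '[{"dx": 0.003,"dy": -0.047,"dz": 0,"turn": 0},{"dx": 0.003,"dy": -0.047,"dz": 0,"turn": 0},{"dx": 0.003,"dy": -0.047,"dz": 0,"turn": 0},{"dx": 0.003,"dy": -0.047,"dz": 0,"turn": 0},{"dx": 0.003,"dy": -0.047,"dz": 0,"turn": 0},{"dx": 0.003,"dy": -0.047,"dz": 0,"turn": 0},{"dx": 0.003,"dy": -0.047,"dz": 0,"turn": 0},{"dx": 0.003,"dy": -0.047,"dz": 0,"turn": 0},{"dx": 0.003,"dy": -0.047,"dz": 0,"turn": 0},{"dx": 0.003,"dy": -0.047,"dz": 0,"turn": 0},{"dx": 0,"dy": 0,"dz": 0,"turn": 0.027},{"dx": 0,"dy": 0,"dz": 0,"turn": 0}]'

```text
time_s: 31.15
ee_pos: [0.4792, 0.3665, 0.168]
eef_rot: [0.001, 0.999, 0.045, -0.001]
contact_force: [-0.4, -0.5, -1.2]
finger_gap: 0.0344
gripper_force: 0.0
```

```bash
python3 -c "
from h import *
plan((.4803,.367,.0375,5))"
```

```text
t 31.1 at [0.4792 0.3665 0.168 ] yaw 5.1 gap 0.0344
shift mm x 1.2 y -0.4 z 130.5 | turn 0.003
```

Emit:
arm_command --rows '[{"dx": 0.001,"dy": 0,"dz": 0.03,"turn": 0},{"dx": 0,"dy": 0,"dz": 0.03,"turn": 0},{"dx": 0,"dy": 0,"dz": 0.03,"turn": 0},{"dx": 0,"dy": 0,"dz": 0.025,"turn": 0},{"dx": 0,"dy": 0,"dz": 0.016,"turn": 0},{"dx": 0,"dy": 0,"dz": 0,"turn": 0},{"dx": 0,"dy": 0,"dz": 0,"turn": 0}]'

```text
time_s: 31.85
ee_pos: [0.4826, 0.3628, 0.0379]
eef_rot: [0.002, 0.999, 0.043, 0.0]
contact_force: [2.9, -6.0, 1.6]
finger_gap: 0.0343
gripper_force: 0.2
```

Emit:
arm_command --rows '[{"dx": 0,"dy": 0,"dz": 0,"turn": 0},{"dx": 0,"dy": 0,"dz": 0,"turn": 0},{"dx": 0,"dy": 0,"dz": 0,"turn": 0},{"dx": 0,"dy": 0,"dz": 0,"turn": 0},{"dx": 0,"dy": 0,"dz": 0,"turn": 0}]' --hand 1

```text
time_s: 32.35
ee_pos: [0.4818, 0.3674, 0.0388]
eef_rot: [-0.003, 0.999, 0.043, 0.002]
contact_force: [0.1, 7.2, -0.4]
finger_gap: 0.0187
gripper_force: 59.4
```

Emit:
arm_command --rows '[{"dx": 0,"dy": 0,"dz": -0.005,"turn": 0},{"dx": 0,"dy": 0,"dz": -0.015,"turn": 0},{"dx": 0,"dy": 0,"dz": -0.03,"turn": 0},{"dx": 0,"dy": 0,"dz": -0.035,"turn": 0},{"dx": 0,"dy": 0,"dz": -0.035,"turn": 0},{"dx": 0,"dy": 0,"dz": -0.02,"turn": 0},{"dx": 0,"dy": 0,"dz": 0,"turn": 0},{"dx": 0,"dy": 0,"dz": 0,"turn": 0}]'

```text
time_s: 33.15
ee_pos: [0.4807, 0.3649, 0.1769]
eef_rot: [0.0, 0.999, 0.043, -0.001]
contact_force: [-0.3, 0.3, -0.6]
finger_gap: 0.0187
gripper_force: 59.2
```

```bash
python3 -c "
from h import *
plan((.4957,-.0559,.178,6.2))
im=manip.grab_frame('top'); cv2.imwrite('pics/full6.png',im[...,::-1]); moved(im)"
```

```text
t 33.1 at [0.4807 0.3649 0.1769] yaw 4.9 gap 0.0187
shift mm x -21.3 y 420.5 z -1.1 | turn -0.028
trayTL 0 0 0.99
trayTR 0 0 1.0
trayBL 0 0 0.68
trayBR 0 0 0.6
toteTL 0 0 1.0
toteTop 0 0 0.8
```

Emit:
arm_command --rows '[{"dx": -0.002,"dy": 0.035,"dz": 0,"turn": 0},{"dx": -0.002,"dy": 0.043,"dz": 0,"turn": 0},{"dx": -0.002,"dy": 0.043,"dz": 0,"turn": 0},{"dx": -0.002,"dy": 0.043,"dz": 0,"turn": 0},{"dx": -0.002,"dy": 0.043,"dz": 0,"turn": 0},{"dx": -0.002,"dy": 0.043,"dz": 0,"turn": 0},{"dx": -0.002,"dy": 0.043,"dz": 0,"turn": 0},{"dx": -0.002,"dy": 0.043,"dz": 0,"turn": 0},{"dx": -0.002,"dy": 0.043,"dz": 0,"turn": 0},{"dx": -0.003,"dy": 0.042,"dz": 0,"turn": 0},{"dx": 0,"dy": 0,"dz": 0,"turn": -0.028},{"dx": 0,"dy": 0,"dz": 0,"turn": 0}]'

```text
time_s: 34.4
ee_pos: [0.4954, -0.0558, 0.1756]
eef_rot: [-0.001, 0.999, 0.053, -0.002]
contact_force: [-0.4, -0.9, -0.6]
finger_gap: 0.0191
gripper_force: 59.3
```

Emit:
arm_command --rows '[{"dx": 0,"dy": 0,"dz": 0.03,"turn": 0},{"dx": 0,"dy": 0,"dz": 0.03,"turn": 0},{"dx": 0,"dy": 0,"dz": 0.03,"turn": 0},{"dx": 0,"dy": 0,"dz": 0.03,"turn": 0},{"dx": 0,"dy": 0,"dz": 0.02,"turn": 0},{"dx": 0,"dy": 0,"dz": 0.01,"turn": 0},{"dx": 0,"dy": 0,"dz": 0.005,"turn": 0},{"dx": 0,"dy": 0,"dz": 0,"turn": 0},{"dx": 0,"dy": 0,"dz": 0,"turn": 0}]'

```text
time_s: 35.3
ee_pos: [0.4977, -0.0553, 0.0238]
eef_rot: [0.0, 0.998, 0.055, 0.001]
contact_force: [0.4, -1.3, -1.3]
finger_gap: 0.0188
gripper_force: 59.3
```

Emit:
arm_command --rows '[{"dx": 0,"dy": 0,"dz": 0.005,"turn": 0},{"dx": 0,"dy": 0,"dz": 0.004,"turn": 0},{"dx": 0,"dy": 0,"dz": 0.001,"turn": 0},{"dx": 0,"dy": 0,"dz": 0,"turn": 0}]'

```text
time_s: 35.7
ee_pos: [0.4972, -0.0556, 0.0137]
eef_rot: [0.0, 0.999, 0.054, 0.0]
contact_force: [-1.3, 0.1, 3.6]
finger_gap: 0.0185
gripper_force: 59.9
```

Emit:
arm_command --rows '[{"dx": 0,"dy": 0,"dz": 0,"turn": 0},{"dx": 0,"dy": 0,"dz": 0,"turn": 0},{"dx": 0,"dy": 0,"dz": 0,"turn": 0},{"dx": 0,"dy": 0,"dz": -0.01,"turn": 0},{"dx": 0,"dy": 0,"dz": -0.03,"turn": 0},{"dx": 0,"dy": 0,"dz": -0.04,"turn": 0},{"dx": 0,"dy": 0,"dz": -0.04,"turn": 0},{"dx": 0,"dy": 0,"dz": -0.045,"turn": 0},{"dx": 0,"dy": 0,"dz": -0.045,"turn": 0},{"dx": 0,"dy": 0,"dz": 0,"turn": 0}]' --hand 0.6

```text
time_s: 36.7
ee_pos: [0.5007, -0.0566, 0.2318]
eef_rot: [0.003, 0.998, 0.055, 0.007]
contact_force: [0.1, 1.0, -0.4]
finger_gap: 0.0341
gripper_force: 0.0
```

```bash
python3 -c "
from h import *
plan((.57,.2,.25,6.2))"
```

```text
t 36.7 at [ 0.5007 -0.0566  0.2318] yaw 6.3 gap 0.0341
shift mm x 96.9 y -247.5 z -18.2 | turn 0.001
```

Emit:
arm_command --rows '[{"dx": 0.01,"dy": -0.042,"dz": -0.004,"turn": 0},{"dx": 0.01,"dy": -0.042,"dz": -0.004,"turn": 0},{"dx": 0.01,"dy": -0.042,"dz": -0.004,"turn": 0},{"dx": 0.01,"dy": -0.042,"dz": -0.004,"turn": 0},{"dx": 0.01,"dy": -0.042,"dz": -0.004,"turn": 0},{"dx": 0.01,"dy": -0.042,"dz": -0.004,"turn": 0},{"dx": 0,"dy": 0,"dz": 0,"turn": 0}]'

```text
time_s: 37.4
ee_pos: [0.5287, 0.2059, 0.2473]
eef_rot: [-0.001, 0.998, 0.057, 0.0]
contact_force: [0.7, -0.6, -1.2]
finger_gap: 0.034
gripper_force: 0.0
```

```bash
python3 -c "
from h import *
im=manip.grab_frame('top'); cv2.imwrite('pics/full7.png',im[...,::-1]); moved(im)
crop('top',(345,140,555,260),3.8,'t7',im=im)"
```

```text
trayTL 0 0 0.82
trayTR 0 0 1.0
trayBL 0 0 0.26
trayBR 0 0 0.6
toteTL 0 0 1.0
toteTop 0 0 0.81
```

View pics/t7.png

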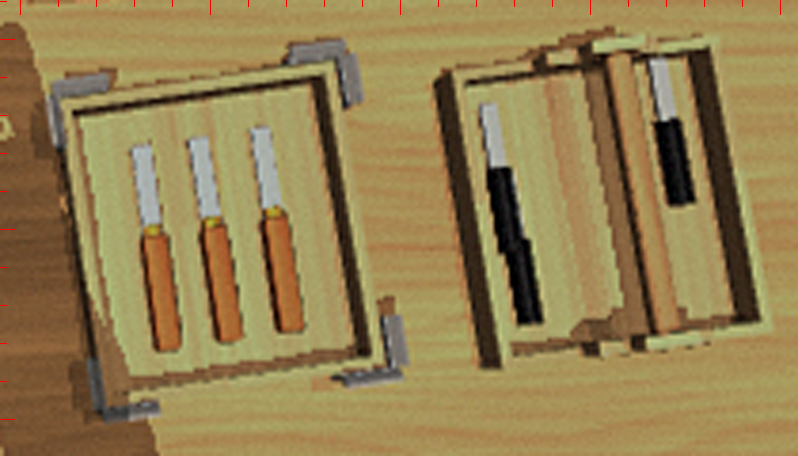

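All three files lie flat in the tray, with handles around crop (162,290), (222,280) and (285,272). Neither the tray nor the tote (rail from (620,55) to (668,330)) has moved. Fetching the tote.

Emit:
arm_command --rows '[{"dx": -0.005,"dy": 0.045,"dz": 0,"turn": 0},{"dx": -0.005,"dy": 0.045,"dz": 0,"turn": 0},{"dx": -0.005,"dy": 0.045,"dz": 0,"turn": 0},{"dx": -0.005,"dy": 0.045,"dz": 0,"turn": 0},{"dx": -0.005,"dy": 0.045,"dz": 0,"turn": 0},{"dx": -0.005,"dy": 0.045,"dz": 0,"turn": 0},{"dx": -0.005,"dy": 0.045,"dz": 0,"turn": 0}]' --hand 0.5

```text
time_s: 38.15
ee_pos: [0.5272, -0.1181, 0.2465]
eef_rot: [0.0, 0.999, 0.054, -0.0]
contact_force: [0.5, 0.4, 0.2]
finger_gap: 0.0428
gripper_force: 0.0
```

Emit:
arm_command --rows '[{"dx": -0.005,"dy": 0.045,"dz": 0,"turn": 0},{"dx": -0.005,"dy": 0.045,"dz": 0,"turn": 0},{"dx": -0.005,"dy": 0.045,"dz": 0,"turn": 0},{"dx": -0.005,"dy": 0.045,"dz": 0,"turn": 0},{"dx": -0.005,"dy": 0.045,"dz": 0,"turn": 0},{"dx": -0.005,"dy": 0.045,"dz": 0,"turn": 0},{"dx": -0.005,"dy": 0.037,"dz": 0,"turn": 0},{"dx": 0,"dy": 0,"dz": 0,"turn": 0},{"dx": 0,"dy": 0,"dz": 0,"turn": 0}]'

```text
time_s: 39.05
ee_pos: [0.5255, -0.4254, 0.2459]
eef_rot: [-0.001, 0.999, 0.053, -0.001]
contact_force: [-0.1, 0.7, 0.5]
finger_gap: 0.0427
gripper_force: 0.0
```

```bash
python3 -c "
from h import *
plan((.53,-.42,.0845,6.1))"
```

```text
t 39.0 at [ 0.5255 -0.4254  0.2459] yaw 6.1 gap 0.0427
shift mm x 5.0 y -4.9 z 161.4 | turn -0.000
```

Emit:
arm_command --rows '[{"dx": 0.004,"dy": -0.005,"dz": 0.03,"turn": 0},{"dx": 0,"dy": 0,"dz": 0.035,"turn": 0},{"dx": 0,"dy": 0,"dz": 0.035,"turn": 0},{"dx": 0,"dy": 0,"dz": 0.03,"turn": 0},{"dx": 0,"dy": 0,"dz": 0.02,"turn": 0},{"dx": 0,"dy": 0,"dz": 0.011,"turn": 0},{"dx": 0,"dy": 0,"dz": 0,"turn": 0},{"dx": 0,"dy": 0,"dz": 0,"turn": 0}]'

```text
time_s: 39.85
ee_pos: [0.5311, -0.4188, 0.0871]
eef_rot: [0.001, 0.998, 0.055, 0.001]
contact_force: [1.2, 0.3, 0.5]
finger_gap: 0.043
gripper_force: 0.0
```

Emit:
arm_command --rows '[{"dx": 0,"dy": 0,"dz": 0,"turn": 0},{"dx": 0,"dy": 0,"dz": 0,"turn": 0},{"dx": 0,"dy": 0,"dz": 0,"turn": 0},{"dx": 0,"dy": 0,"dz": 0,"turn": 0},{"dx": 0,"dy": 0,"dz": 0,"turn": 0}]' --hand 1 --force 110

```text
time_s: 40.35
ee_pos: [0.5315, -0.4199, 0.0883]
eef_rot: [0.001, 0.999, 0.055, 0.001]
contact_force: [-0.6, -0.0, 5.0]
finger_gap: 0.018
gripper_force: 108.3
```

Emit:
arm_command --rows '[{"dx": 0,"dy": 0,"dz": -0.005,"turn": 0},{"dx": 0,"dy": 0,"dz": -0.02,"turn": 0},{"dx": 0,"dy": 0,"dz": -0.03,"turn": 0},{"dx": 0,"dy": 0,"dz": -0.03,"turn": 0},{"dx": 0,"dy": 0,"dz": -0.03,"turn": 0},{"dx": 0,"dy": 0,"dz": -0.02,"turn": 0},{"dx": 0,"dy": 0,"dz": 0,"turn": 0},{"dx": 0,"dy": 0,"dz": 0,"turn": 0}]'

```text
time_s: 41.15
ee_pos: [0.5298, -0.4181, 0.2186]
eef_rot: [-0.001, 0.999, 0.054, -0.001]
contact_force: [-0.1, 0.2, -5.9]
finger_gap: 0.0181
gripper_force: 108.3
```

```bash
python3 -c "
from h import *
im=manip.grab_frame('top'); cv2.imwrite('pics/full8.png',im[...,::-1]); moved(im)
plan((.515,-.1055,.217,6.2))"
```

```text
trayTL 0 0 0.99
trayTR 0 0 1.0
trayBL 0 0 0.94
trayBR 0 0 0.99
toteTL 14 -8 0.87
toteTop 16 -9 0.46
t 41.2 at [ 0.5294 -0.4177  0.2174] yaw 6.3 gap 0.0175
shift mm x 19.7 y -311.9 z 0.4 | turn 0.001
```

Emit:
arm_command --rows '[{"dx": 0.002,"dy": -0.02,"dz": 0,"turn": 0},{"dx": 0.002,"dy": -0.035,"dz": 0,"turn": 0},{"dx": 0.002,"dy": -0.035,"dz": 0,"turn": 0},{"dx": 0.002,"dy": -0.035,"dz": 0,"turn": 0},{"dx": 0.002,"dy": -0.035,"dz": 0,"turn": 0},{"dx": 0.002,"dy": -0.035,"dz": 0,"turn": 0},{"dx": 0.002,"dy": -0.035,"dz": 0,"turn": 0},{"dx": 0.002,"dy": -0.035,"dz": 0,"turn": 0},{"dx": 0.002,"dy": -0.03,"dz": 0,"turn": 0},{"dx": 0.002,"dy": -0.017,"dz": 0,"turn": 0},{"dx": 0,"dy": 0,"dz": 0,"turn": 0},{"dx": 0,"dy": 0,"dz": 0,"turn": 0}]'

```text
time_s: 42.4
ee_pos: [0.5154, -0.1061, 0.2187]
eef_rot: [-0.0, 0.998, 0.055, -0.002]
contact_force: [0.1, 0.7, -6.2]
finger_gap: 0.0183
gripper_force: 108.4
```

```bash
python3 -c "
from h import *
im=manip.grab_frame('top'); cv2.imwrite('pics/full9.png',im[...,::-1]); moved(im)
crop('top',(340,130,480,265),4.4,'t9',im=im)
plan((.516,-.1055,.182,6.2))"
```

```text
trayTL 6 -8 0.72
trayTR 11 -8 0.52
trayBL 8 10 0.48
trayBR 9 -16 0.36
toteTL -15 -7 0.6
toteTop -5 16 0.28
t 42.5 at [ 0.5157 -0.1067  0.2191] yaw 6.3 gap 0.0184
shift mm x 0.4 y -1.1 z 37.1 | turn 0.001
```

View pics/t9.png

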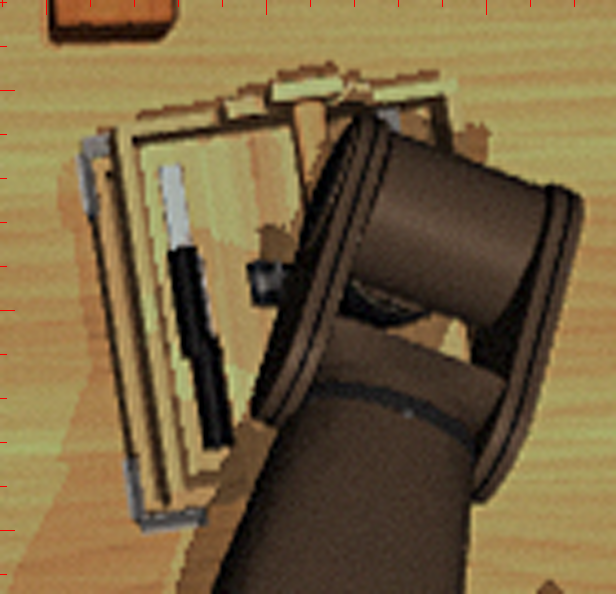

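The tray hasn't moved, with angle corners at crop (82,138) and (135,525). The tote hangs squarely above it, so I'll lower it.

Emit:
arm_command --rows '[{"dx": 0,"dy": -0.001,"dz": 0.015,"turn": 0},{"dx": 0,"dy": 0,"dz": 0.015,"turn": 0},{"dx": 0,"dy": 0,"dz": 0.01,"turn": 0},{"dx": 0,"dy": 0,"dz": 0.005,"turn": 0},{"dx": 0,"dy": 0,"dz": 0,"turn": 0},{"dx": 0,"dy": 0,"dz": 0,"turn": 0}]'

```text
time_s: 43.05
ee_pos: [0.5166, -0.1058, 0.176]
eef_rot: [0.0, 0.999, 0.054, 0.0]
contact_force: [0.2, -0.9, -5.2]
finger_gap: 0.0178
gripper_force: 108.3
```

Emit:
arm_command --rows '[{"dx": -0.0005,"dy": 0,"dz": 0.005,"turn": 0},{"dx": 0,"dy": 0,"dz": 0.005,"turn": 0},{"dx": 0,"dy": 0,"dz": 0.005,"turn": 0},{"dx": 0,"dy": 0,"dz": 0.005,"turn": 0},{"dx": 0,"dy": 0,"dz": 0,"turn": 0},{"dx": 0,"dy": 0,"dz": 0,"turn": 0}]'

```text
time_s: 43.65
ee_pos: [0.5157, -0.1056, 0.1556]
eef_rot: [-0.0, 0.999, 0.055, -0.0]
contact_force: [-0.2, -0.2, -5.2]
finger_gap: 0.0181
gripper_force: 108.3
```

Emit:
arm_command --rows '[{"dx": 0,"dy": 0,"dz": 0.004,"turn": 0},{"dx": 0,"dy": 0,"dz": 0.004,"turn": 0},{"dx": 0,"dy": 0,"dz": 0.003,"turn": 0},{"dx": 0,"dy": 0,"dz": 0.0015,"turn": 0},{"dx": 0,"dy": 0,"dz": 0,"turn": 0},{"dx": 0,"dy": 0,"dz": 0,"turn": 0}]'

```text
time_s: 44.25
ee_pos: [0.5159, -0.1057, 0.1435]
eef_rot: [0.0, 0.999, 0.055, 0.0]
contact_force: [-1.1, 0.2, -3.7]
finger_gap: 0.0178
gripper_force: 108.5
```

Emit:
arm_command --rows '[{"dx": 0,"dy": 0,"dz": 0.001,"turn": 0},{"dx": 0,"dy": 0,"dz": 0,"turn": 0},{"dx": 0,"dy": 0,"dz": 0,"turn": 0}]'

```text
time_s: 44.55
ee_pos: [0.5159, -0.1057, 0.1432]
eef_rot: [0.0, 0.999, 0.055, -0.0]
contact_force: [-4.8, 1.8, 3.3]
finger_gap: 0.0178
gripper_force: 109.5
```

Emit:
arm_command --rows '[{"dx": 0,"dy": 0,"dz": 0,"turn": 0},{"dx": 0,"dy": 0,"dz": 0,"turn": 0},{"dx": 0,"dy": 0,"dz": 0,"turn": 0},{"dx": 0,"dy": 0,"dz": -0.02,"turn": 0},{"dx": 0,"dy": 0,"dz": -0.04,"turn": 0},{"dx": 0,"dy": 0,"dz": -0.04,"turn": 0},{"dx": 0,"dy": 0,"dz": -0.01,"turn": 0},{"dx": 0,"dy": 0,"dz": 0,"turn": 0}]' --hand 0.5

```text
time_s: 45.35
ee_pos: [0.5173, -0.1062, 0.2551]
eef_rot: [0.001, 0.999, 0.054, 0.003]
contact_force: [-0.3, -0.8, -0.1]
finger_gap: 0.0427
gripper_force: 0.0
```

```bash
python3 -c "
from h import *
plan((.671,.289,.25,95.2))"
```

```text
t 45.4 at [ 0.5173 -0.1062  0.2551] yaw 6.2 gap 0.0427
shift mm x 195.8 y -376.1 z 5.1 | turn -1.977
```

Emit:
arm_command --rows '[{"dx": 0.0196,"dy": -0.0376,"dz": 0,"turn": 0},{"dx": 0.0196,"dy": -0.0376,"dz": 0,"turn": 0},{"dx": 0.0196,"dy": -0.0376,"dz": 0,"turn": 0},{"dx": 0.0196,"dy": -0.0376,"dz": 0,"turn": 0},{"dx": 0.0196,"dy": -0.0376,"dz": 0,"turn": 0},{"dx": 0.0196,"dy": -0.0376,"dz": 0,"turn": 0},{"dx": 0.0196,"dy": -0.0376,"dz": 0,"turn": 0},{"dx": 0.0196,"dy": -0.0376,"dz": 0,"turn": 0},{"dx": 0.0196,"dy": -0.0376,"dz": 0,"turn": 0},{"dx": 0.0196,"dy": -0.0376,"dz": 0,"turn": 0}]' --force 60

```text
time_s: 46.35
ee_pos: [0.6692, 0.291, 0.2487]
eef_rot: [0.0, 0.999, 0.055, -0.002]
contact_force: [0.9, -0.8, 0.6]
finger_gap: 0.043
gripper_force: 0.0
```

Emit:
arm_command --rows '[{"dx": 0,"dy": 0,"dz": 0,"turn": -0.18},{"dx": 0,"dy": 0,"dz": 0,"turn": -0.18},{"dx": 0,"dy": 0,"dz": 0,"turn": -0.18},{"dx": 0,"dy": 0,"dz": 0,"turn": -0.18},{"dx": 0,"dy": 0,"dz": 0,"turn": -0.18},{"dx": 0,"dy": 0,"dz": 0,"turn": -0.18},{"dx": 0,"dy": 0,"dz": 0,"turn": -0.18},{"dx": 0,"dy": 0,"dz": 0,"turn": -0.18},{"dx": 0,"dy": 0,"dz": 0,"turn": -0.18},{"dx": 0,"dy": 0,"dz": 0,"turn": -0.18},{"dx": 0,"dy": 0,"dz": 0,"turn": -0.177},{"dx": 0,"dy": 0,"dz": 0,"turn": 0}]'

```text
time_s: 47.55
ee_pos: [0.6689, 0.2892, 0.249]
eef_rot: [-0.001, 0.674, 0.738, -0.002]
contact_force: [0.8, 0.4, -0.1]
finger_gap: 0.0428
gripper_force: 0.0
```

```bash
python3 -c "
from h import *
plan((.6715,.29,.025,95.2))"
```

```text
t 47.5 at [0.6689 0.2892 0.249 ] yaw 95.2 gap 0.0428
shift mm x 0.5 y 2.7 z 224.0 | turn 0.000
```

Emit:
arm_command --rows '[{"dx": 0.0005,"dy": 0.0015,"dz": 0.04,"turn": 0},{"dx": 0,"dy": 0,"dz": 0.04,"turn": 0},{"dx": 0,"dy": 0,"dz": 0.04,"turn": 0},{"dx": 0,"dy": 0,"dz": 0.04,"turn": 0},{"dx": 0,"dy": 0,"dz": 0.03,"turn": 0},{"dx": 0,"dy": 0,"dz": 0.02,"turn": 0},{"dx": 0,"dy": 0,"dz": 0.012,"turn": 0},{"dx": 0,"dy": 0,"dz": 0,"turn": 0},{"dx": 0,"dy": 0,"dz": 0,"turn": 0}]'

```text
time_s: 48.45
ee_pos: [0.6722, 0.2905, 0.0318]
eef_rot: [0.001, 0.674, 0.738, 0.001]
contact_force: [0.6, 0.2, 1.5]
finger_gap: 0.0425
gripper_force: 0.0
```

```bash
python3 -c "
from h import *
plan((.6715,.29,.025,95.2))"
```

```text
t 48.5 at [0.6722 0.2905 0.0318] yaw 95.2 gap 0.0425
shift mm x -0.4 y -0.8 z 6.8 | turn -0.000
```

Emit:
arm_command --rows '[{"dx": 0,"dy": -0.0008,"dz": 0.005,"turn": 0},{"dx": 0,"dy": 0,"dz": 0,"turn": 0},{"dx": 0,"dy": 0,"dz": 0,"turn": 0}]'

```text
time_s: 48.75
ee_pos: [0.6708, 0.2902, 0.0263]
eef_rot: [0.0, 0.674, 0.739, 0.001]
contact_force: [-0.6, -0.5, -0.9]
finger_gap: 0.0427
gripper_force: 0.0
```

Emit:
arm_command --rows '[{"dx": 0,"dy": 0,"dz": 0,"turn": 0},{"dx": 0,"dy": 0,"dz": 0,"turn": 0},{"dx": 0,"dy": 0,"dz": 0,"turn": 0},{"dx": 0,"dy": 0,"dz": 0,"turn": 0},{"dx": 0,"dy": 0,"dz": 0,"turn": 0}]' --hand 1 --force 60

```text
time_s: 49.25
ee_pos: [0.6708, 0.2902, 0.0259]
eef_rot: [0.0, 0.674, 0.739, 0.0]
contact_force: [0.0, -0.2, 1.1]
finger_gap: 0.0148
gripper_force: 59.0
```

Emit:
arm_command --rows '[{"dx": 0,"dy": 0,"dz": -0.005,"turn": 0},{"dx": 0,"dy": 0,"dz": -0.02,"turn": 0},{"dx": 0,"dy": 0,"dz": -0.03,"turn": 0},{"dx": 0,"dy": 0,"dz": -0.035,"turn": 0},{"dx": 0,"dy": 0,"dz": -0.035,"turn": 0},{"dx": 0,"dy": 0,"dz": -0.02,"turn": 0},{"dx": 0,"dy": 0,"dz": 0,"turn": 0},{"dx": 0,"dy": 0,"dz": 0,"turn": 0}]'

```text
time_s: 50.05
ee_pos: [0.6702, 0.29, 0.1707]
eef_rot: [0.0, 0.674, 0.739, 0.0]
contact_force: [-1.4, 0.2, -1.9]
finger_gap: 0.0145
gripper_force: 58.7
```

```bash
python3 -c "
from h import *
plan((.4992,.2765,.18,95.3))"
```

```text
t 50.0 at [0.6702 0.29   0.1707] yaw 95.2 gap 0.0145
shift mm x 2.1 y -171.5 z -9.3 | turn -0.002
```

Emit:
arm_command --rows '[{"dx": 0,"dy": -0.02,"dz": 0,"turn": 0},{"dx": 0,"dy": -0.03,"dz": 0,"turn": 0},{"dx": 0,"dy": -0.03,"dz": 0,"turn": 0},{"dx": 0,"dy": -0.03,"dz": 0,"turn": 0},{"dx": 0,"dy": -0.03,"dz": 0,"turn": 0},{"dx": 0,"dy": -0.02,"dz": 0,"turn": 0},{"dx": 0,"dy": -0.0115,"dz": 0,"turn": 0},{"dx": 0,"dy": 0,"dz": 0,"turn": 0},{"dx": 0,"dy": 0,"dz": 0,"turn": 0}]'

```text
time_s: 50.95
ee_pos: [0.4999, 0.2744, 0.1697]
eef_rot: [-0.0, 0.674, 0.739, -0.0]
contact_force: [-0.5, 0.4, -1.4]
finger_gap: 0.0152
gripper_force: 59.1
```

```bash
python3 -c "
from h import *
plan((.4992,.275,.12,95.3))"
```

```text
t 51.0 at [0.4999 0.2744 0.1697] yaw 95.2 gap 0.0152
shift mm x 0.7 y -0.6 z 49.7 | turn -0.002
```

Emit:
arm_command --rows '[{"dx": 0.0005,"dy": -0.0005,"dz": 0.02,"turn": -0.002},{"dx": 0,"dy": 0,"dz": 0.02,"turn": 0},{"dx": 0,"dy": 0,"dz": 0.008,"turn": 0},{"dx": 0,"dy": 0,"dz": 0,"turn": 0},{"dx": 0,"dy": 0,"dz": 0,"turn": 0}]'

```text
time_s: 51.45
ee_pos: [0.4999, 0.275, 0.1228]
eef_rot: [0.0, 0.674, 0.739, 0.0]
contact_force: [-0.6, 0.1, -1.9]
finger_gap: 0.015
gripper_force: 58.9
```

```bash
python3 -c "
from h import *
crop('scene',(280,110,440,240),4.5,'s10')
plan((.4992,.275,.089,95.3))"
```

```text
t 51.5 at [0.5002 0.2751 0.1234] yaw 95.3 gap 0.0149
shift mm x -0.1 y -1.0 z 34.4 | turn -0.000
```

View pics/s10.png

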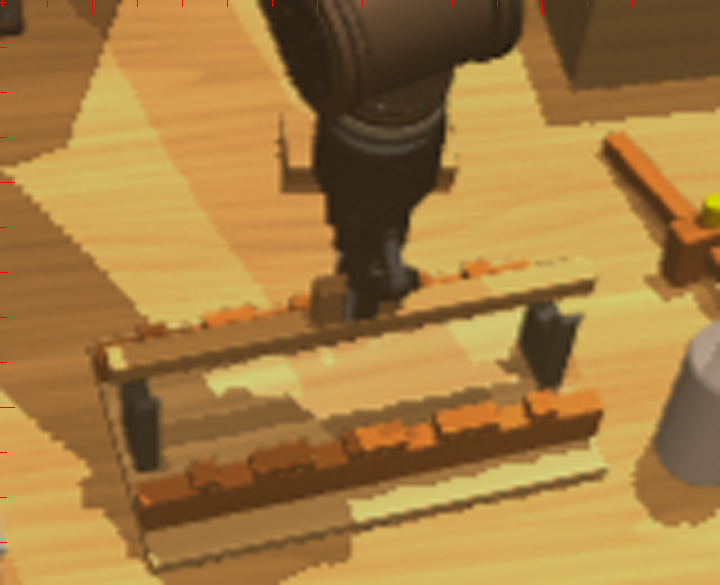

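The bar hangs level above both brackets, seen at crop (140,400) and (550,330). Lowering it in.

Emit:
arm_command --rows '[{"dx": 0,"dy": -0.0008,"dz": 0.006,"turn": 0},{"dx": 0,"dy": 0,"dz": 0.006,"turn": 0},{"dx": 0,"dy": 0,"dz": 0.006,"turn": 0},{"dx": 0,"dy": 0,"dz": 0,"turn": 0},{"dx": 0,"dy": 0,"dz": 0,"turn": 0}]'

```text
time_s: 52.0
ee_pos: [0.4982, 0.2748, 0.1041]
eef_rot: [-0.0, 0.674, 0.739, -0.0]
contact_force: [1.3, -0.0, -2.3]
finger_gap: 0.0149
gripper_force: 58.9
```

Emit:
arm_command --rows '[{"dx": 0,"dy": 0.0007,"dz": 0.005,"turn": 0},{"dx": 0,"dy": 0,"dz": 0.005,"turn": 0},{"dx": 0,"dy": 0,"dz": 0.003,"turn": 0},{"dx": 0,"dy": 0,"dz": 0,"turn": 0},{"dx": 0,"dy": 0,"dz": 0,"turn": 0}]'

```text
time_s: 52.5
ee_pos: [0.4988, 0.2749, 0.0911]
eef_rot: [-0.0, 0.674, 0.739, -0.0]
contact_force: [0.2, 0.8, -2.5]
finger_gap: 0.0152
gripper_force: 59.0
```

Emit:
arm_command --rows '[{"dx": 0,"dy": 0,"dz": 0.0015,"turn": 0},{"dx": 0,"dy": 0,"dz": 0.001,"turn": 0},{"dx": 0,"dy": 0,"dz": 0,"turn": 0},{"dx": 0,"dy": 0,"dz": 0,"turn": 0}]'

```text
time_s: 52.9
ee_pos: [0.499, 0.2749, 0.0889]
eef_rot: [0.0, 0.674, 0.739, 0.0]
contact_force: [0.8, -0.2, -2.1]
finger_gap: 0.015
gripper_force: 59.1
```

Emit:
arm_command --rows '[{"dx": 0,"dy": 0,"dz": 0.001,"turn": 0},{"dx": 0,"dy": 0,"dz": 0.0005,"turn": 0},{"dx": 0,"dy": 0,"dz": 0,"turn": 0}]'

```text
time_s: 53.2
ee_pos: [0.4991, 0.2749, 0.0888]
eef_rot: [-0.0, 0.674, 0.739, -0.0]
contact_force: [-2.9, -1.4, 5.3]
finger_gap: 0.0147
gripper_force: 60.2
```

Seated at the expected height. Releasing, lifting, then swinging to the right for a clear final look.

Emit:
arm_command --rows '[{"dx": 0,"dy": 0,"dz": 0,"turn": 0},{"dx": 0,"dy": 0,"dz": 0,"turn": 0},{"dx": 0,"dy": 0,"dz": 0,"turn": 0},{"dx": 0,"dy": 0,"dz": -0.01,"turn": 0},{"dx": 0,"dy": 0,"dz": -0.03,"turn": 0},{"dx": 0,"dy": 0,"dz": -0.04,"turn": 0},{"dx": 0,"dy": 0,"dz": -0.045,"turn": 0},{"dx": 0,"dy": 0,"dz": -0.045,"turn": 0},{"dx": 0,"dy": 0,"dz": -0.02,"turn": 0},{"dx": 0,"dy": 0,"dz": 0,"turn": 0}]' --hand 0.5

```text
time_s: 54.2
ee_pos: [0.501, 0.2757, 0.2833]
eef_rot: [0.002, 0.674, 0.739, 0.004]
contact_force: [-0.3, 0.1, -0.8]
finger_gap: 0.0427
gripper_force: 0.0
```

Emit:
arm_command --rows '[{"dx": -0.045,"dy": 0.006,"dz": 0,"turn": 0},{"dx": -0.045,"dy": 0.006,"dz": 0,"turn": 0},{"dx": -0.045,"dy": 0.006,"dz": 0,"turn": 0},{"dx": -0.045,"dy": 0.006,"dz": 0,"turn": 0},{"dx": -0.045,"dy": 0.006,"dz": 0,"turn": 0},{"dx": -0.045,"dy": 0.006,"dz": 0,"turn": 0},{"dx": -0.045,"dy": 0.006,"dz": 0,"turn": 0},{"dx": -0.045,"dy": 0.006,"dz": 0,"turn": 0},{"dx": -0.045,"dy": 0,"dz": 0,"turn": 0},{"dx": -0.045,"dy": 0,"dz": 0,"turn": 0},{"dx": -0.045,"dy": 0,"dz": 0,"turn": 0},{"dx": -0.045,"dy": 0,"dz": 0,"turn": 0}]'

```text
time_s: 55.4
ee_pos: [0.596, -0.2598, 0.2753]
eef_rot: [-0.001, 0.674, 0.739, -0.0]
contact_force: [0.3, 0.2, 0.3]
finger_gap: 0.0425
gripper_force: 0.0
```

Emit:
arm_command --rows '[{"dx": -0.045,"dy": -0.005,"dz": 0,"turn": 0.1},{"dx": -0.045,"dy": -0.005,"dz": 0,"turn": 0.1},{"dx": -0.045,"dy": 0,"dz": 0,"turn": 0.1},{"dx": 0,"dy": 0,"dz": 0,"turn": 0},{"dx": 0,"dy": 0,"dz": 0,"turn": 0}]'

```text
time_s: 55.9
ee_pos: [0.5877, -0.3941, 0.2749]
eef_rot: [-0.002, 0.756, 0.654, 0.0]
contact_force: [0.7, 0.8, 0.3]
finger_gap: 0.0428
gripper_force: 0.0
```

```bash
python3 -c "
from h import *
a=cv2.imread('pics/top0.png');im=manip.grab_frame('top')[...,::-1]; b=manip.grab_frame('scene')[...,::-1]
t=cv2.resize(np.hstack([a[145:260,215:465],]),None,fx=1.58,fy=1.58); 
A=cv2.resize(im[145:260,215:465],None,fx=3.18,fy=3.18,interpolation=cv2.INTER_CUBIC)
B=cv2.resize(b[110:270,170:430],None,fx=1.4,fy=1.4,interpolation=cv2.INTER_CUBIC)
C=np.zeros((600,795,3),np.uint8);C[:A.shape[0],:A.shape[1]]=A;C[370:370+B.shape[0],:B.shape[1]]=B;C[370:370+t.shape[0],390:390+t.shape[1]]=t
cv2.imwrite('pics/fin.png',C)
plan((.5,-.4,.25,90))
moved(im[...,::-1],'pics/top0.png')"
```

```text
t 56.0 at [ 0.5885 -0.3924  0.2761] yaw 81.9 gap 0.0431
shift mm x -20.1 y -86.6 z 26.1 | turn -0.181
trayTL 1 -2 0.84
trayTR 1 -2 0.89
trayBL 0 -2 0.7
trayBR 0 -2 0.6
toteTL -10 -6 0.47
toteTop 16 6 0.25
```

View pics/fin.png

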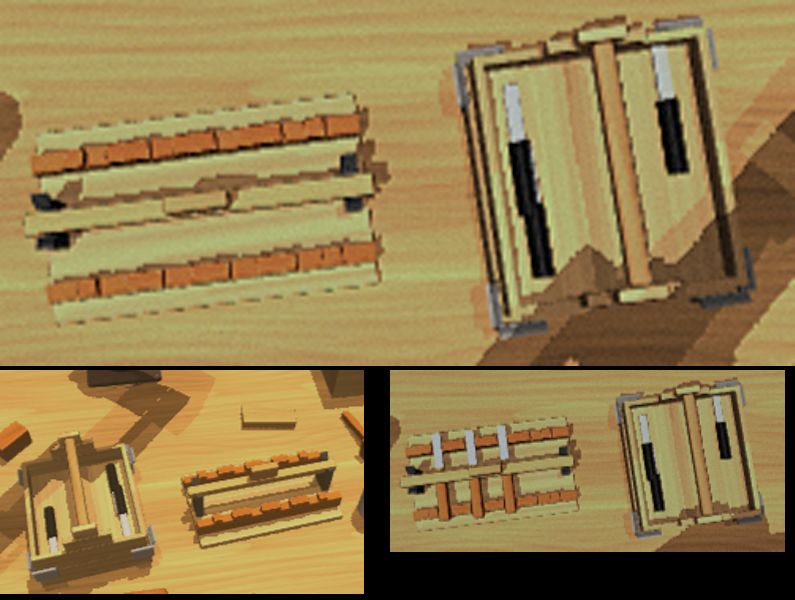

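The final view shows the bar in both brackets of the empty rack, from crop (25,222) to (375,183). The tote sits level between all four angles, with its rail from (600,40) to (640,285), as at the start. Handing in.

```bash
python3 -c "
from bench import manip
print(manip.sign_off())"
```

```text
the job is handed in; nothing more can be done
None
```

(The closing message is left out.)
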